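# Change over the bearing-unit stacking fixture

## Robot

A 6-joint arm with a two-finger parallel gripper is mounted at the origin on the work surface. World frame = base frame: x ahead of the robot, y to its left, z up, the work surface at z = 0. Lengths are in m, angles in rad, forces in N, time in s.
With the tool pointing down it reaches from about 0.375 to 0.975 m from the base axis. Payload 3.8 kg.
Tool frame: the origin (TCP) lies at the very end of the fingers, on their centre line; the grasp point (between the pads) lies 19 mm behind it; z points along the fingers, y is the direction in which the jaws open and shut (so a half turn about z gives the same grasp; the last joint's range is limited). The gripper opens to 85 mm and grips with 20 to 120 N. Pads are 22 mm wide; open, the fingers measure 114 mm over their backs; the gripper's body (76 mm by 85 mm) begins 54 mm behind the grasp point. The pads swing forward as they close: fully open they stand 13 mm farther back than shut.
Start: joints at [-1.214, 0.264, 1.604, -0, 1.274, -0.037], TCP at [0.259, -0.623, 0.231] pointing down, gripper open.
Joint ranges: [-2.63, 2.63], [-0.94, 2.18], [0.31, 2.57], [-1.31, 4.45], [0, 2.66], [-2.55, 2.55]. Speed limits (rad/s): [2.57, 2.57, 3.14, 3.14, 3.14, 3.14].

## Interface

Orientations are given as a rotation vector (axis times angle).
In Python, from workcell import bot, viewer, finish_job gives the robot as it stands.
- The arm moves only by the tool servo_tool, never from a script. Its argument "plan" is a list that holds one entry, the list of rows, each a list of 6 numbers: the shift along the tool's x, y, z in cm, then the turn, a rotation vector about the tool's x, y, z in degrees. A call has 1 to 20 rows; each row is the pose to reach, as a shift and turn from the pose measured when the call began, along the tool's axes at that moment; what a row does not reach only later rows make up. A row lasts 1/12 s, in which the tool goes at most 41.7 mm and 7.16 degrees, less where a joint would pass 70% of its speed; a pose out of reach is approached as far as the arm can. A call with a gripper value outside its range is refused whole. "claw" is the finger opening in cm, from 0 to 8.54, set as the call begins (left out, the last holds). The fingers move at their own pace and stop on an object; "grip_force" is the grip in N (left out, the last holds). Time passes only in rows, so rows that repeat a pose let the fingers close. It gives the time, the measured TCP pose, the force and the opening at its end, in the units of the state.
- bot.read_state(): the state, without advancing time (a new reading comes with each control period).
- viewer.read_camera(name): name is "scene" or "side" or "wrist"; returns a dict with "color" (420x560x3 uint8, red, green, blue), "fx", "fy", "cx", "cy" (pixels), "eye" and "rotation" of the camera in the world; the wrist camera has in their place "T_tool_cam" (4x4, takes a point from camera to tool coordinates, whose origin is the TCP and whose axes are the flange's). Camera axes: x right, y down, z forward; pixel columns grow to the right and rows downward; lengths in m; the calibration is good to about 2 mm. A picture is of the moment at which its call begins: read the wrist's pose just before it. There is no depth.
- finish_job(): hands the job in, once; it reports no verdict.
The state is a dict: "time": time; "q": joint angles; "joint_vel": joint speeds; "joint_torque": joint torques, N m; "tool_pos": TCP position; "tcp_rot": TCP orientation; "wrist_force": force on the tool from outside, world axes, zero at the start; "torque": the same for the moment, N m; "width": opening from 0.0 (shut) to 1.0 (fully open).
Only numpy, scipy, OpenCV 4.12 (cv2) and the standard library are available. Lean on these libraries where they do the work, as an engineer would, in place of code of your own. Each camera call takes 0.05 s, during which the arm holds its last target.

## Task

Unclamp the stacking fixture by turning its red knob fully anticlockwise, lift out the finished bearing unit and stand it upright in the free half of the blue tray. Then stack the next unit flat and square in the pocket - the black housing first, then all the brass spacer plates lying on the bench (one to three), then the round steel cap disc on top - and clamp it by turning the knob fully clockwise to its stop. Leave the tools and other things on the bench, and the unit already in the tray, where they are.

Things in the scene. Friction and masses are not known exactly. Their poses are not given: they have to be found in the camera images.
- fixture: Fixed aluminium stacking fixture; origin on the bench under the pocket centre. Its plate, top 14 mm above the bench, reaches from -50 to +50 mm in x and -170 to +60 mm in y. Four corner stops (12 mm thick, chamfered tops) bound the pocket at x = +-28.5 mm. Between them both x sides are open down to the plate from y = -21 to +18 mm: fingers go there, holding parts across fixture x.
- pocket (a point): Pocket floor, at the centre of where parts sit when clamped, 14 mm above the bench; axes of the fixture, z up. A fixed datum wall has its face at y = +27.2 mm. The sliding steel jaw faces it at y = -27.2 mm when clamped, -33.2 mm when open (the open pocket's middle is then y = -3 mm). Wall, stops and jaw stand 50 mm above the floor.
- clamp_grip (a point): Middle of the red clamp knob's grip bar, on its vertical axis: 125 mm from the pocket towards fixture -y, 47 mm above the bench. The bar is 13 mm thick, 48 mm long and 22 mm high (36 to 58 mm above the bench), on a hub 26 mm across. The point turns with the knob; its y axis lies along the bar.
- clamp (a joint): Clamp knob angle, rad: 0 = fully anticlockwise (seen from above), open stop, bar along fixture y; 1.5 = fully clockwise, closed stop, bar along fixture x. Grows clockwise; stiff (0.06 N m), stays where left. It drives the jaw 4 mm per rad. It starts between 1.1 and 1.5.
- unit: Finished bearing unit standing in the pocket at the start, bolted in one piece: 54 x 54 mm, 38 mm high (black housing 20 mm, brass plate 8 mm, round steel disc 10 mm on top), 0.27 to 0.44 kg. Origin: centre of its underside; x, y along its edges, z up.
- tray_in (a point): Centre of the inner floor of the fixed blue tray for finished units: inside 150 mm in x, 190 mm in y; floor 5 mm and rim 22 mm above the bench. Axes along its edges, z up. One finished unit already stands in its +y half; the -y half is free.
- unit_old: Identical finished unit already standing in the +y half of the tray; leave it alone. Origin: centre of its underside.
- housing: Black square bearing housing, 54 x 54 mm, 20 mm high, bore and screw holes only drawn on top; 100 to 170 g, right way up on the bench at the start. Origin: centre of its underside; x, y along its edges, z up.
- spacer1: Brass spacer plate, 54 x 54 mm, 8 mm thick, bore and screw holes only drawn on top; 80 to 130 g, lying on the bench at the start. Origin: centre of its underside; x, y along its edges, z up. One to three like it are present; an absent one reads None.
- spacer2: Brass spacer plate, 54 x 54 mm, 8 mm thick, bore and screw holes only drawn on top; 80 to 130 g, lying on the bench at the start. Origin: centre of its underside; x, y along its edges, z up. One to three like it are present; an absent one reads None.
- spacer3: Brass spacer plate, 54 x 54 mm, 8 mm thick, bore and screw holes only drawn on top; 80 to 130 g, lying on the bench at the start. Origin: centre of its underside; x, y along its edges, z up. One to three like it are present; an absent one reads None.
- cap: Round steel cap disc, 54 mm diameter, 10 mm thick, four dark screw holes drawn on top; 95 to 160 g, lying on the bench at the start. Origin: centre of its underside, z up.
- caliper: Steel caliper lying flat, about 150 mm long; not part of the job.
- spanner: Steel open-ended spanner, 130 mm long, lying; not part of the job.
- chuck_key: T-shaped chuck key lying flat, 75 mm by 75 mm; not part of the job.
- oil_bottle: White oil bottle with a red cap, 44 mm diameter, 110 mm high; not part of the job.
- brass_bar: Square brass offcut, 90 x 12 x 12 mm, lying; not part of the job.
- tool_bit: Square steel turning tool, 75 x 10 x 10 mm, lying; not part of the job.
Things that resemble listed ones, but are neither listed nor needed, are in the scene too. Leave any green look-alike of the fixture alone.

How it is judged:
By the outcome, as a careful person would: the job done as asked, in the order asked, and still so for the second after the job is handed in, with the robot touching nothing.
Of spacer1, spacer2, spacer3 only 1 to 3 are there at a start; the rules pass over those that are not, and their reading is None.
At some moment in a run one of housing, spacer1, spacer2, spacer3, cap may be knocked a few centimetres aside while the robot is not near it.
Once in a run the grip may slacken for a moment while it holds something.
It also fails if it takes over 210 s, if anything falls off the work surface, if the arm or the gripper's body presses on something with over 40 N, if the wrist force passes 120 N, or if a joint passes its speed limit or range.

## Working session

There is one attempt and no reset: what is moved stays moved. The work goes in short steps, Python scripts to look and compute and a tool call to move; the robot and the scene stay as the last step left them, time stands still between calls to the robot, and variables do not carry over. Pictures are saved under pics/ and viewed, and the job is handed in when it is done.

Besides the shell and the picture viewer there is one more tool, called after ">>>" in YAML: its name, and indented under it one key for each argument. servo_tool: Moves the arm, as the interface text tells. Its arguments: {"type":"object","properties":{"plan":{"type":"array"},"claw":{"type":"number"},"grip_force":{"type":"number"}},"required":["plan"]}

```bash
ls; mkdir -p pics; cat > h.py <<'E'
import numpy as np,cv2
from scipy.spatial.transform import Rotation as R
from workcell import bot,viewer
def snap(n,f=None):
    s=bot.read_state(); d=viewer.read_camera(n)
    if n=='wrist':
        T=np.array(d['T_tool_cam']);Rt=R.from_rotvec(s['tcp_rot']).as_matrix()
        d['eye']=Rt@T[:3,3]+np.array(s['tool_pos']);d['rotation']=Rt@T[:3,:3]
    d['eye']=np.array(d['eye']);d['rotation']=np.array(d['rotation'])
    if f:
        cv2.imwrite(f'pics/{f}.png',d['color'][:,:,::-1])
        np.savez(f'pics/{f}.npz',**{k:d[k] for k in('fx','fy','cx','cy','eye','rotation','color')})
    return d
def load(f): 
    z=np.load(f'pics/{f}.npz'); return {k:z[k] for k in z}
def p2w(d,u,v,z):
    r=d['rotation']@np.array([(u-d['cx'])/d['fx'],(v-d['cy'])/d['fy'],1.])
    return d['eye']+r*(z-d['eye'][2])/r[2]
def w2p(d,p):
    c=d['rotation'].T@(np.array(p)-d['eye']);return np.array([d['fx']*c[0]/c[2]+d['cx'],d['fy']*c[1]/c[2]+d['cy']])
def crop(f,u0,v0,u1,v1,k,o):
    im=cv2.imread(f'pics/{f}.png')[v0:v1,u0:u1];cv2.imwrite(f'pics/{o}.png',cv2.resize(im,None,fx=k,fy=k,interpolation=cv2.INTER_CUBIC))
E
python3 - <<'E'
from h import *
s=bot.read_state();print(s)
for n in('scene','side','wrist'):
    d=snap(n,n+'0');print(n,d['fx'],d['eye'],d['rotation'].round(3).tolist())
E
```

```text
pics
{'time': 0.0, 'q': array([-1.21392258e+00,  2.64782286e-01,  1.60538530e+00,  1.87104977e-05,
        1.27370981e+00, -3.68907562e-02]), 'joint_vel': array([ 2.12734767e-04,  3.54650621e-04,  5.05433890e-04, -5.88807364e-05,
       -1.87081835e-03,  2.16867257e-04]), 'joint_torque': array([ 7.38559884e-04, -5.15113378e+01, -3.67312253e+01, -1.06283958e-04,
        1.27795018e-02,  1.16478347e-05]), 'tool_pos': array([ 0.2587265 , -0.62264468,  0.2299363 ]), 'tcp_rot': array([-3.07868775e+00, -6.14085392e-01,  5.43618635e-04]), 'wrist_force': array([-0.23481571,  0.00140303, -0.23487946]), 'torque': array([-0.02176336,  0.00406455,  0.04750556]), 'width': 1.000857497175941}
scene 474.5626531929426 [ 1.40469591 -0.26000251  0.9116509 ] [-1.939, -1.45, 0.622]
side 380.92099454320334 [ 0.43253667 -0.66730344  0.52892151] [-2.164, 0.14, -0.104]
wrist 333.2045464822986 [ 0.32376506 -0.59560689  0.37267473] [[0.384, -0.886, -0.259], [-0.923, -0.369, -0.106], [-0.001, 0.28, -0.96]]
```

```bash
sed -i "s/d\['rotation'\]=np.array(d\['rotation'\])/d['rotation']=np.array(d['rotation'])\n    if d['rotation'].ndim==1: d['rotation']=R.from_rotvec(d['rotation']).as_matrix()/" h.py
python3 - <<'E'
from h import *
for n in('scene','side'): d=snap(n,n+'1');print(d['rotation'].round(2).tolist())
E
```

```text
[[0.28, 0.66, -0.69], [0.96, -0.19, 0.2], [-0.0, -0.72, -0.69]]
[[0.99, -0.06, 0.13], [-0.14, -0.56, 0.82], [0.02, -0.83, -0.56]]
```

View pics/scene0.png

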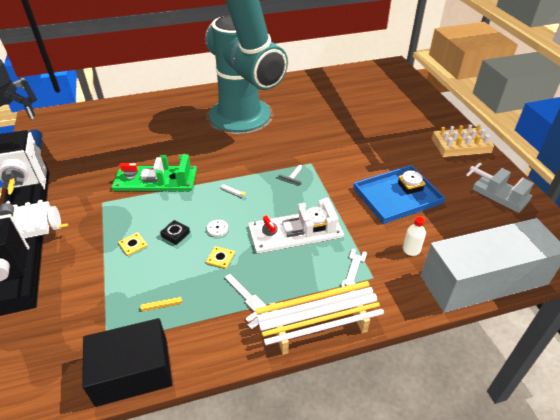

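View pics/side0.png

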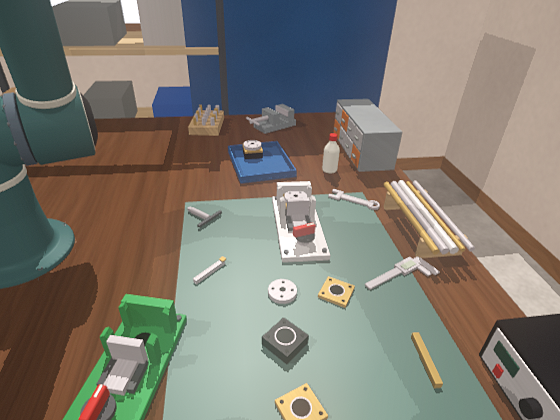

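View pics/wrist0.png

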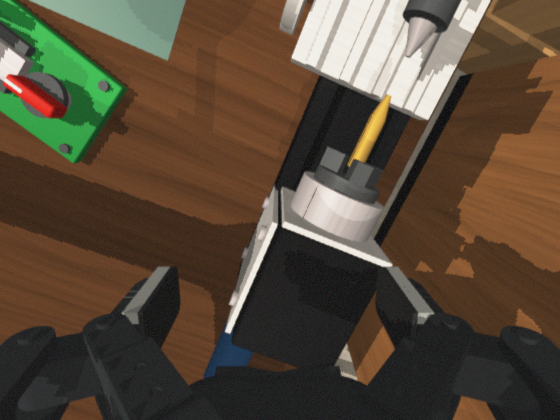

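```bash
python3 - <<'E'
from h import *
crop('scene1',100,150,370,330,2.9,'c1');crop('scene1',235,150,450,280,3.6,'c2');crop('side1',160,130,480,420,2.05,'c3')
E
```

```text
(no output)
```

View pics/c1.png

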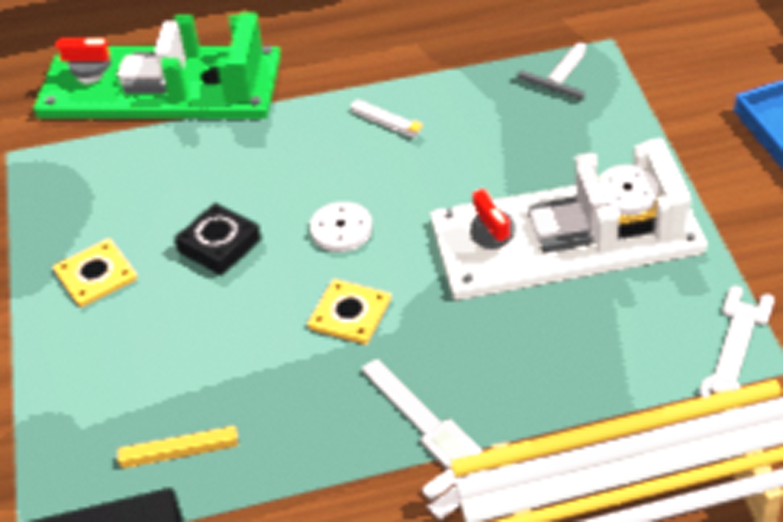

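View pics/c2.png

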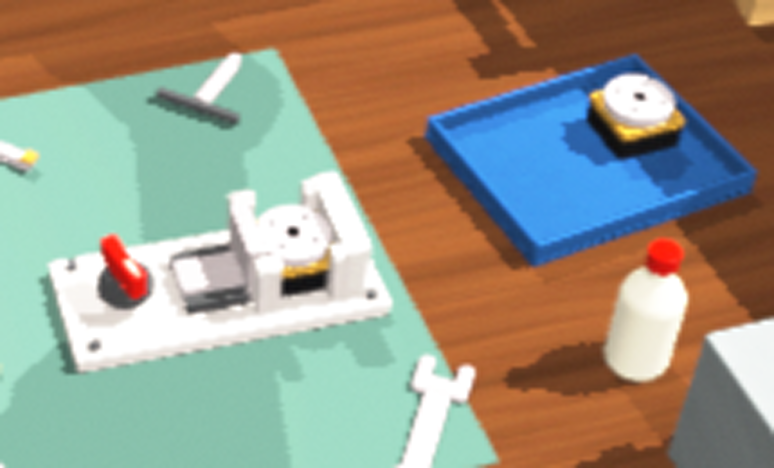

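View pics/c3.png

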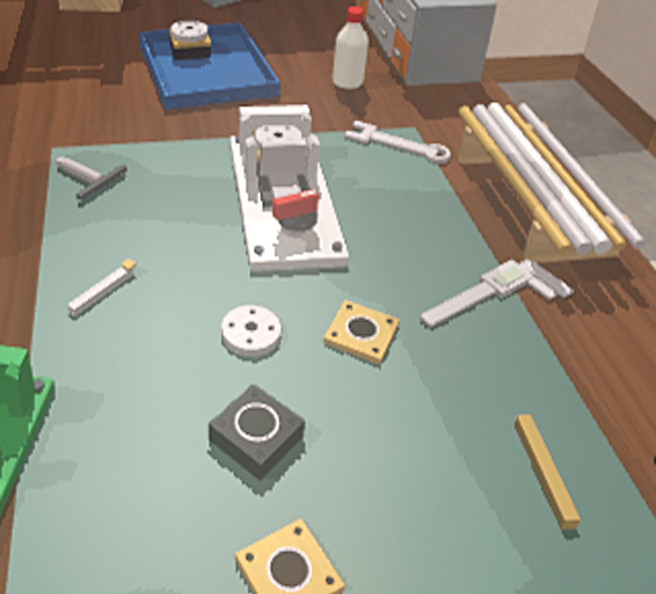

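```bash
python3 - <<'E'
from h import *
d=load('scene1');e=load('side1')
def c(k,o,s,pts,z):return [p2w(d if k=='s' else e,o[0]+u/s,o[1]+v/s,z)[:2].round(4).tolist() for u,v in pts]
print('plate LF LN RN',c('s',(235,150),3.6,[(52,262),(80,362),(390,303)],.014))
print('plate side: LN,RN',c('e',(160,130),2.05,[(250,264),(347,259)],.014))
print('knob top ends',c('s',(235,150),3.6,[(108,238),(140,272)],.058),c('e',(160,130),2.05,[(273,198),(317,194)],.058))
print('unit disc',c('s',(235,150),3.6,[(294,231)],.052),c('e',(160,130),2.05,[(278,134)],.052))
print('old disc',c('s',(235,150),3.6,[(640,96)],.043),c('e',(160,130),2.05,[(188,28)],.043))
print('tray outer rim',c('s',(235,150),3.6,[(430,122),(634,55),(755,172),(537,250)],.022))
print('housing',c('s',(100,150),2.9,[(213,231)],.02),c('e',(160,130),2.05,[(257,422)],.02))
print('cap',c('s',(100,150),2.9,[(341,224)],.01),c('e',(160,130),2.05,[(251,326)],.01))
print('sp1',c('s',(100,150),2.9,[(349,308)],.008),c('e',(160,130),2.05,[(362,328)],.008))
print('sp2',c('s',(100,150),2.9,[(94,269)],.008),c('e',(160,130),2.05,[(289,570)],.008))
E
```

```text
plate LF LN RN [[0.5394, -0.0926], [0.6391, -0.0968], [0.6479, 0.1301]]
plate side: LN,RN [[0.5348, -0.102], [0.6314, -0.1059]]
knob top ends [[0.5699, -0.0571], [0.6085, -0.0445]] [[0.5638, -0.0562], [0.6092, -0.0546]]
unit disc [[0.5949, 0.0739]] [[0.5925, 0.0701]]
old disc [[0.5205, 0.3896]] [[0.5167, 0.383]]
tray outer rim [[0.4809, 0.2303], [0.4502, 0.4256], [0.6058, 0.4471], [0.6356, 0.2498]]
housing [[0.5138, -0.2882]] [[0.5114, -0.2889]]
cap [[0.5278, -0.1761]] [[0.5239, -0.1795]]
sp1 [[0.6261, -0.1882]] [[0.6236, -0.192]]
sp2 [[0.5185, -0.3948]] [[0.5158, -0.3988]]
```

```bash
cat >> h.py <<'E'
def go(x,y,z,yaw):
    """TCP target (m), tool x yaw deg, tool down -> servo row"""
    s=bot.read_state();p=np.array(s['tool_pos']);Rt=R.from_rotvec(s['tcp_rot'])
    a=np.radians(yaw);X=np.array([np.cos(a),np.sin(a),0]);Z=np.array([0,0,-1.]);T=R.from_matrix(np.c_[X,np.cross(Z,X),Z])
    d=Rt.inv().apply(np.array([x,y,z])-p)*100;r=np.degrees((Rt.inv()*T).as_rotvec())
    n=max(np.linalg.norm(d)/4.17,np.linalg.norm(r)/7.16)
    print('row',d.round(2).tolist(),r.round(2).tolist(),'n>=%.1f'%n,'t=%.2f'%s['time'])
def st():
    s=bot.read_state();Rt=R.from_rotvec(s['tcp_rot']).as_matrix()
    print('t %.2f'%s['time'],'p',np.array(s['tool_pos']).round(4),'yaw %.2f'%np.degrees(np.arctan2(Rt[1,0],Rt[0,0])),'z',Rt[:,2].round(4),'F',np.array(s['wrist_force']).round(1),'w %.3f'%s['width'],'q',np.array(s['q']).round(2))
E
python3 -c "
from h import *
go(.6,0.0,.27,88)"
```

```text
row [55.4, -44.45, -3.89] [-0.06, -0.04, -65.44] n>=17.1 t=0.25
```

>>> servo_tool:
  plan:
    - [[55.4,-44.45,-3.9,0,0,-65.4],[55.4,-44.45,-3.9,0,0,-65.4],[55.4,-44.45,-3.9,0,0,-65.4],[55.4,-44.45,-3.9,0,0,-65.4],[55.4,-44.45,-3.9,0,0,-65.4],[55.4,-44.45,-3.9,0,0,-65.4],[55.4,-44.45,-3.9,0,0,-65.4],[55.4,-44.45,-3.9,0,0,-65.4],[55.4,-44.45,-3.9,0,0,-65.4],[55.4,-44.45,-3.9,0,0,-65.4],[55.4,-44.45,-3.9,0,0,-65.4],[55.4,-44.45,-3.9,0,0,-65.4],[55.4,-44.45,-3.9,0,0,-65.4],[55.4,-44.45,-3.9,0,0,-65.4],[55.4,-44.45,-3.9,0,0,-65.4],[55.4,-44.45,-3.9,0,0,-65.4],[55.4,-44.45,-3.9,0,0,-65.4],[55.4,-44.45,-3.9,0,0,-65.4],[55.4,-44.45,-3.9,0,0,-65.4],[55.4,-44.45,-3.9,0,0,-65.4]]

```text
time: 1.92
tool_pos: [0.5996, -0.0, 0.2697]
tcp_rot: [-2.258, -2.182, 0.001]
wrist_force: [0.1, 0.1, -0.6]
width: 1.002
```

```bash
python3 -c "
from h import *
d=snap('wrist','w1');st()
cv2.imwrite('pics/w1b.png',cv2.resize(d['color'][:,:,::-1],(800,600),interpolation=cv2.INTER_CUBIC))"
```

```text
t 1.97 p [ 0.5993 -0.0008  0.2698] yaw 87.95 z [-1.4e-03  4.0e-04 -1.0e+00] F [ 0.6 -0.2 -0.3] w 1.002 q [-0.04  0.1   1.72  0.    1.32 -0.01]
```

View pics/w1b.png

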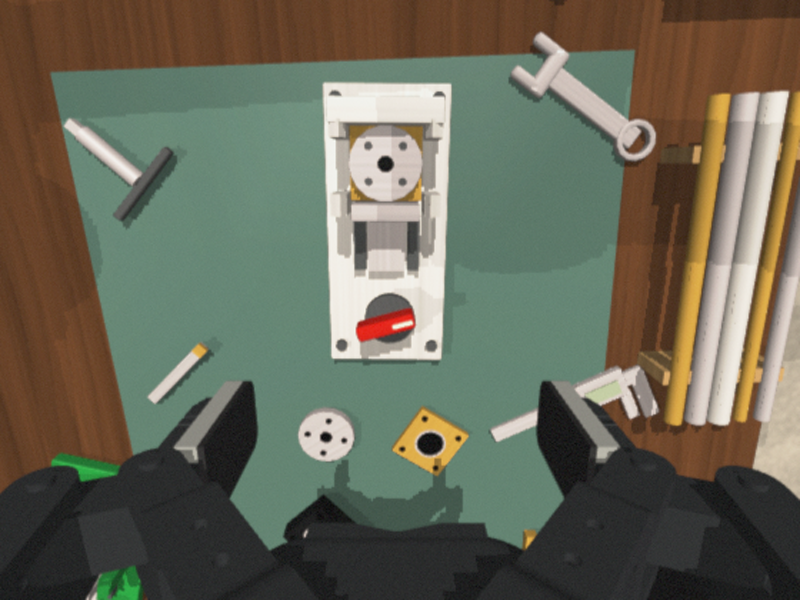

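```bash
python3 - <<'E'
from h import *
crop('w1',220,50,325,260,2.8,'c4')
d=load('w1');k=1.42857
f=lambda u,v,z:p2w(d,u/k,v/k,z)[:2]
P=[f(u,v,.014) for u,v in[(324,84),(451,84),(441,360),(332,359)]]
for p in P:print(p.round(4))
print('disc',f(386,164,.052).round(4));print('knob',f(358,331,.054).round(4),f(414,319,.054).round(4),f(386,324,.058).round(4))
print('cap',f(326,437,.010).round(4),'sp1',f(430,443,.008).round(4))
E
```

```text
[0.5473 0.1312]
[0.645  0.1279]
[ 0.6355 -0.1012]
[ 0.5371 -0.097 ]
disc [0.5935 0.0706]
knob [ 0.566  -0.0567] [ 0.611  -0.0481] [ 0.5888 -0.0502]
cap [ 0.5249 -0.1792] sp1 [ 0.6247 -0.1903]
```

View pics/c4.png

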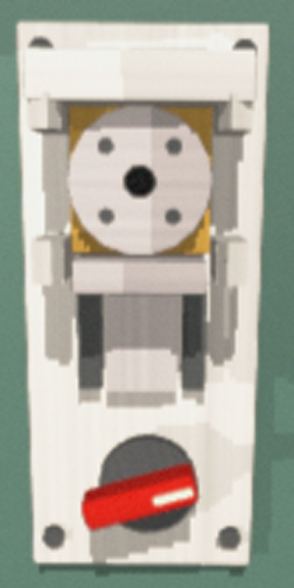

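```bash
python3 -c "
from h import *
go(.5885,-.0545,.11,10.8)"
```

```text
row [-5.41, -0.86, 15.98] [-0.08, 0.04, 77.15] n>=10.8 t=1.97
```

>>> servo_tool:
  plan:
    - [[-5.4,-0.9,10,0,0,77.1],[-5.4,-0.9,16,0,0,77.1],[-5.4,-0.9,16,0,0,77.1],[-5.4,-0.9,16,0,0,77.1],[-5.4,-0.9,16,0,0,77.1],[-5.4,-0.9,16,0,0,77.1],[-5.4,-0.9,16,0,0,77.1],[-5.4,-0.9,16,0,0,77.1],[-5.4,-0.9,16,0,0,77.1],[-5.4,-0.9,16,0,0,77.1],[-5.4,-0.9,16,0,0,77.1],[-5.4,-0.9,16,0,0,77.1],[-5.4,-0.9,16,0,0,77.1]]
  claw: 4.5
  grip_force: 40

```text
time: 3.05
tool_pos: [0.5875, -0.0559, 0.1099]
tcp_rot: [-3.127, -0.298, 0.002]
wrist_force: [-0.1, 0.2, -0.4]
width: 0.529
```

```bash
python3 -c "
from h import *
d=snap('wrist','w2');st();go(.5885,-.0545,.04,10.8)
cv2.imwrite('pics/w2b.png',cv2.resize(d['color'][:,:,::-1],(800,600),interpolation=cv2.INTER_CUBIC))"
```

```text
t 3.10 p [ 0.5876 -0.0556  0.1099] yaw 10.90 z [-1.4e-03  2.0e-04 -1.0e+00] F [-0.5  0.3  0.2] w 0.526 q [-0.14  0.21  1.91  0.    1.03  1.24]
row [0.11, -0.09, 6.99] [-0.03, 0.08, 0.1] n>=1.7 t=3.10
```

View pics/w2b.png

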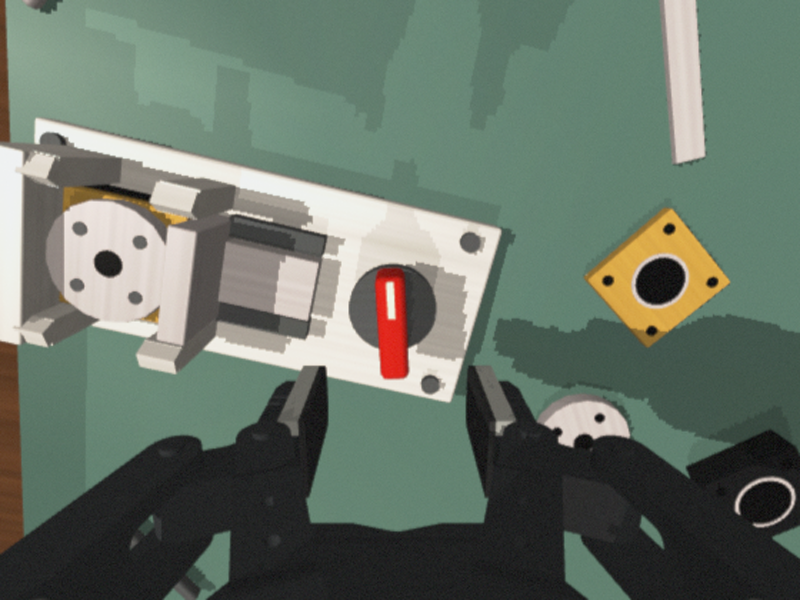

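>>> servo_tool:
  plan:
    - [[0.1,-0.1,3.5,0,0,0.1],[0.1,-0.1,7,0,0,0.1],[0.1,-0.1,7,0,0,0.1],[0.1,-0.1,7,0,0,0.1]]

```text
time: 3.43
tool_pos: [0.5855, -0.0545, 0.0377]
tcp_rot: [-3.126, -0.297, 0.012]
wrist_force: [0.3, -0.1, 0.6]
width: 0.526
```

>>> servo_tool:
  plan:
    - [[0,0,0,0,0,0],[0,0,0,0,0,0],[0,0,0,0,0,0],[0,0,0,0,0,0],[0,0,0,0,0,0],[0,0,0,0,0,0]]
  claw: 0.8
  grip_force: 40

```text
time: 3.93
tool_pos: [0.587, -0.054, 0.04]
tcp_rot: [-3.126, -0.297, 0.007]
wrist_force: [-1.5, 3.8, 6.1]
width: 0.143
```

```bash
python3 -c "
from h import *
st();go(.5885,-.0545,.04,89)"
```

```text
t 3.93 p [ 0.587 -0.054  0.04 ] yaw 10.85 z [-0.0045  0.0014 -1.    ] F [-1.5  3.8  6.1] w 0.143 q [-0.13  0.29  1.95  0.    0.9   1.25]
row [0.14, 0.07, -0.0] [-0.27, 0.11, -78.15] n>=10.9 t=3.93
```

>>> servo_tool:
  plan:
    - [[0.1,0.05,-0.1,0,0,-7],[0.1,0.05,-0.1,0,0,-14],[0.1,0.05,-0.1,0,0,-21],[0.1,0.05,-0.1,0,0,-28],[0.1,0.05,-0.1,0,0,-35],[0.1,0.05,-0.1,0,0,-42],[0.1,0.05,-0.1,0,0,-49],[0.1,0.05,-0.1,0,0,-56],[0.1,0.05,-0.1,0,0,-63],[0.1,0.05,-0.1,0,0,-70],[0.1,0.05,-0.1,0,0,-75],[0.1,0.05,-0.1,0,0,-79],[0.1,0.05,-0.1,0,0,-79],[0.1,0.05,-0.1,0,0,-79]]

```text
time: 5.1
tool_pos: [0.5881, -0.0551, 0.0402]
tcp_rot: [-2.226, -2.212, 0.004]
wrist_force: [4.4, -4.1, -12.1]
width: 0.142
```

```bash
python3 -c "
from h import *
st();print(bot.read_state()['torque'])"
```

```text
t 5.10 p [ 0.5881 -0.0551  0.0402] yaw 89.64 z [-3.9e-03  7.0e-04 -1.0e+00] F [  4.4  -4.1 -12.1] w 0.142 q [-0.14  0.3   1.95  0.    0.9  -0.13]
[-0.70182381 -0.75692923 -0.96575821]
```

>>> servo_tool:
  plan:
    - [[0,0,0,0,0,1.5],[0,0,0,0,0,1.5],[0,0,0,0,0,1.5],[0,0,0,0,0,1.5]]
  claw: 4.5

```text
time: 5.43
tool_pos: [0.5887, -0.055, 0.0411]
tcp_rot: [-2.255, -2.184, 0.003]
wrist_force: [-0.0, -0.4, -0.2]
width: 0.528
```

```bash
python3 -c "
from h import *
st();go(.5935,.03,.16,87.7)"
```

```text
t 5.43 p [ 0.5887 -0.055   0.0411] yaw 88.18 z [-2.8e-03  6.0e-04 -1.0e+00] F [-0.  -0.4 -0.2] w 0.528 q [-0.14  0.3   1.95  0.    0.9  -0.1 ]
row [8.51, 0.18, -11.88] [-0.16, -0.03, 0.48] n>=3.5 t=5.43
```

>>> servo_tool:
  plan:
    - [[0,0,-4,0,0,0.5],[0,0,-8,0,0,0.5],[4,0.1,-11.9,0,0,0.5],[8.5,0.2,-11.9,0,0,0.5],[8.5,0.2,-11.9,0,0,0.5],[8.5,0.2,-11.9,0,0,0.5]]
  claw: 8.5

```text
time: 5.93
tool_pos: [0.5949, 0.0332, 0.1626]
tcp_rot: [-2.261, -2.18, -0.003]
wrist_force: [0.4, -0.8, -0.4]
width: 0.995
```

```bash
python3 -c "
from h import *
d=snap('wrist','w3');st()
cv2.imwrite('pics/w3b.png',cv2.resize(d['color'][:,:,::-1],(800,600),interpolation=cv2.INTER_CUBIC))"
```

```text
t 5.98 p [0.594  0.0315 0.1612] yaw 87.89 z [-1.3e-03  3.0e-04 -1.0e+00] F [ 0.2 -1.2 -0.2] w 0.998 q [0.01 0.17 1.85 0.   1.12 0.05]
```

View pics/w3b.png

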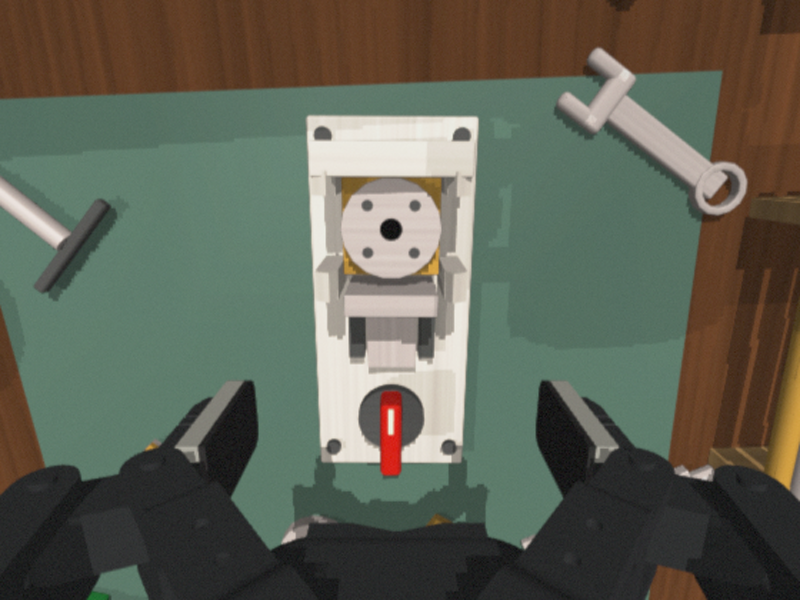

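```bash
python3 - <<'E'
from h import *
d=load('w3');k=1.42857
f=lambda u,v,z:p2w(d,u/k,v/k,z)[:2]
for u,v in[(307,117),(477,117),(461,462),(321,462)]:print(f(u,v,.014).round(4))
print('disc',f(391,229,.052).round(4),'edges',f(342,229,.052).round(4),f(440,229,.052).round(4))
print('knob far/near ends',f(391,393,.058).round(4),f(392,453,.058).round(4))
print('stops tops inner',f(340,175,.064),f(442,175,.064))
go(.5935,.069,.12,87.7);go(.5935,.069,.026,87.7)
E
```

```text
[0.5468 0.1315]
[0.6441 0.128 ]
[ 0.6353 -0.0999]
[ 0.5365 -0.0963]
disc [0.5929 0.0708] edges [0.5669 0.0718] [0.6189 0.0699]
knob far/near ends [ 0.5893 -0.022 ] [ 0.5883 -0.0614]
stops tops inner [0.56911882 0.09968537] [0.61907559 0.09787669]
row [3.75, -0.18, 4.12] [-0.08, -0.02, 0.19] n>=1.3 t=5.98
row [3.74, -0.17, 13.52] [-0.08, -0.02, 0.19] n>=3.4 t=5.98
```

>>> servo_tool:
  plan:
    - [[3.7,-0.1,2,0,0,0.2],[3.7,-0.1,6,0,0,0.2],[3.7,-0.1,10,0,0,0.2],[3.7,-0.1,13,0,0,0.2],[3.7,-0.1,14,0,0,0.2],[3.7,-0.1,14,0,0,0.2]]

```text
time: 6.48
tool_pos: [0.5899, 0.0673, 0.0166]
tcp_rot: [-2.261, -2.171, 0.013]
wrist_force: [-0.1, -0.0, 0.7]
width: 0.994
```

>>> servo_tool:
  plan:
    - [[0,0,0,0,0,0],[0,0,0,0,0,0],[0,0,0,0,0,0],[0,0,0,0,0,0],[0,0,0,0,0,0],[0,0,0,0,0,0]]
  claw: 4.5
  grip_force: 80

```text
time: 6.98
tool_pos: [0.5924, 0.0671, 0.0193]
tcp_rot: [-2.264, -2.174, 0.007]
wrist_force: [0.4, -2.2, 7.1]
width: 0.615
```

```bash
python3 -c "
from h import *
st()"
```

```text
t 6.98 p [0.5924 0.0671 0.0193] yaw 87.67 z [-5.6e-03 -9.0e-04 -1.0e+00] F [ 0.4 -2.2  7.1] w 0.615 q [ 0.07  0.33  1.94 -0.    0.87  0.11]
```

>>> servo_tool:
  plan:
    - [[0,0,-2,0,0,0],[0,0,-5,0,0,0],[0,0,-9,0,0,0],[0,0,-13,0,0,0],[0,0,-15,0,0,0],[0,0,-15,0,0,0]]

```text
time: 7.48
tool_pos: [0.5971, 0.0677, 0.176]
tcp_rot: [2.263, 2.173, 0.007]
wrist_force: [1.4, -0.4, -2.6]
width: 0.613
```

```bash
python3 -c "
from h import *
st();go(.5475,.26,.19,98)"
```

```text
t 7.48 p [0.5971 0.0677 0.176 ] yaw 87.68 z [ 5.7e-03  1.0e-04 -1.0e+00] F [ 1.4 -0.4 -2.6] w 0.613 q [ 0.07  0.16  1.83 -0.    1.14  0.11]
row [19.01, -5.72, -1.42] [0.33, 0.01, -10.32] n>=4.8 t=7.48
```

>>> servo_tool:
  plan:
    - [[19,-5.7,-1.4,0.3,0,-10.3],[19,-5.7,-1.4,0.3,0,-10.3],[19,-5.7,-1.4,0.3,0,-10.3],[19,-5.7,-1.4,0.3,0,-10.3],[19,-5.7,-1.4,0.3,0,-10.3],[19,-5.7,-1.4,0.3,0,-10.3],[19,-5.7,-1.4,0.3,0,-10.3]]

```text
time: 8.07
tool_pos: [0.5454, 0.2611, 0.187]
tcp_rot: [-2.056, -2.373, 0.006]
wrist_force: [-0.1, -0.4, -4.3]
width: 0.615
```

```bash
python3 -c "
from h import *
d=snap('wrist','w4');st()
cv2.imwrite('pics/w4b.png',cv2.resize(d['color'][:,:,::-1],(800,600),interpolation=cv2.INTER_CUBIC))"
```

```text
t 8.12 p [0.5458 0.2598 0.187 ] yaw 98.10 z [-0.0035 -0.0024 -1.    ] F [-0.5  0.7 -3.1] w 0.613 q [ 0.4   0.17  1.81 -0.    1.17  0.26]
```

View pics/w4b.png

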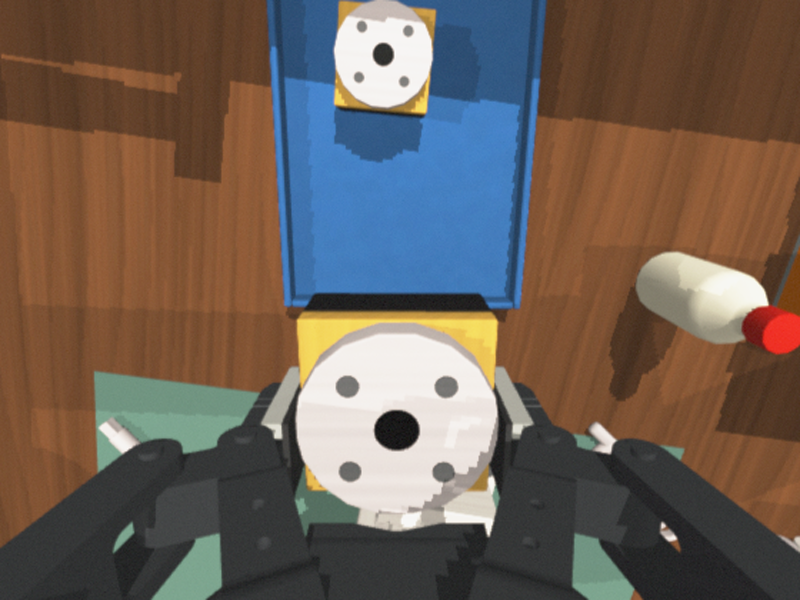

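```bash
python3 - <<'E'
from h import *
d=load('w4');k=1.42857
f=lambda u,v,z:p2w(d,u/k,v/k,z)[:2]
print('outer -y corners',f(285,305,.022).round(4),f(521,306,.022).round(4),'inner sides at v=150',f(280,150,.022),f(535,150,.022),'old',f(383,54,.043))
E
```

```text
outer -y corners [0.4728 0.2293] [0.6305 0.2515] inner sides at v=150 [0.46201485 0.3284757 ] [0.61736998 0.35088019] old [0.51881879 0.38647745]
```

```bash
python3 -c "
from h import *
go(.545,.288,.03,98);go(.545,.288,.0115,98)"
```

```text
row [2.83, 0.38, 15.69] [-0.22, 0.11, 0.1] n>=3.8 t=8.12
row [2.84, 0.38, 17.54] [-0.22, 0.11, 0.1] n>=4.3 t=8.12
```

>>> servo_tool:
  plan:
    - [[2.8,0.4,2,-0.2,0.1,0.1],[2.8,0.4,6,-0.2,0.1,0.1],[2.8,0.4,10,-0.2,0.1,0.1],[2.8,0.4,13.5,-0.2,0.1,0.1],[2.8,0.4,15.7,-0.2,0.1,0.1],[2.8,0.4,15.7,-0.2,0.1,0.1],[2.8,0.4,15.7,-0.2,0.1,0.1]]

```text
time: 8.7
tool_pos: [0.5432, 0.2852, 0.027]
tcp_rot: [-2.061, -2.367, 0.01]
wrist_force: [1.4, 0.7, -3.6]
width: 0.61
```

```bash
python3 -c "
from h import *
st();go(.545,.288,.0105,98)"
```

```text
t 8.70 p [0.5432 0.2852 0.027 ] yaw 97.91 z [-0.0062 -0.0033 -1.    ] F [ 1.4  0.7 -3.6] w 0.610 q [ 0.44  0.35  1.9  -0.    0.9   0.31]
row [0.26, 0.23, 1.65] [-0.38, 0.14, -0.09] n>=0.4 t=8.70
```

>>> servo_tool:
  plan:
    - [[0.2,0.2,0.8,-0.3,0.1,0],[0.2,0.2,1.4,-0.3,0.1,0],[0.2,0.2,1.6,-0.3,0.1,0],[0.2,0.2,1.6,-0.3,0.1,0],[0.2,0.2,1.6,-0.3,0.1,0]]

```text
time: 9.12
tool_pos: [0.5453, 0.2876, 0.0118]
tcp_rot: [2.063, 2.369, -0.0]
wrist_force: [-0.0, -0.8, -3.8]
width: 0.615
```

```bash
python3 -c "
from h import *
st()"
```

```text
t 9.12 p [0.5453 0.2876 0.0118] yaw 97.91 z [-0.e+00 -2.e-04 -1.e+00] F [-0.  -0.8 -3.8] w 0.615 q [ 0.45  0.37  1.91 -0.    0.86  0.31]
```

>>> servo_tool:
  plan:
    - [[0,0,0.1,0,0,0],[0,0,0.15,0,0,0],[0,0,0.2,0,0,0],[0,0,0.2,0,0,0]]

```text
time: 9.45
tool_pos: [0.5458, 0.2879, 0.0105]
tcp_rot: [2.062, 2.369, 0.001]
wrist_force: [-0.7, 0.6, -1.2]
width: 0.613
```

```bash
python3 -c "
from h import *
st()"
```

```text
t 9.45 p [0.5458 0.2879 0.0105] yaw 97.92 z [ 9.e-04  2.e-04 -1.e+00] F [-0.7  0.6 -1.2] w 0.613 q [ 0.45  0.38  1.91 -0.    0.86  0.31]
```

Touching the floor. Release and rise.

>>> servo_tool:
  plan:
    - [[0,0,0,0,0,0],[0,0,0,0,0,0],[0,0,0,0,0,0],[0,0,0,0,0,0],[0,0,-2,0,0,0],[0,0,-6,0,0,0],[0,0,-10,0,0,0],[0,0,-14,0,0,0],[0,0,-18,0,0,0],[0,0,-20,0,0,0]]
  claw: 8.5

```text
time: 10.28
tool_pos: [0.548, 0.2891, 0.2173]
tcp_rot: [2.06, 2.366, 0.014]
wrist_force: [1.6, -0.4, 0.4]
width: 0.997
```

```bash
python3 -c "
from h import *
d=snap('scene','s5');st();go(.513,-.31,.2,88)
crop('s5',90,150,460,320,2.1,'c5')
d=snap('wrist','w5')"
```

```text
t 10.33 p [0.5497 0.2899 0.2206] yaw 97.92 z [ 0.0136  0.0063 -0.9999] F [1.4 0.2 2.7] w 0.994 q [ 0.45  0.16  1.75 -0.    1.22  0.31]
row [-58.92, -11.93, 1.63] [0.8, -0.32, 9.92] n>=14.4 t=10.33
```

View pics/c5.png

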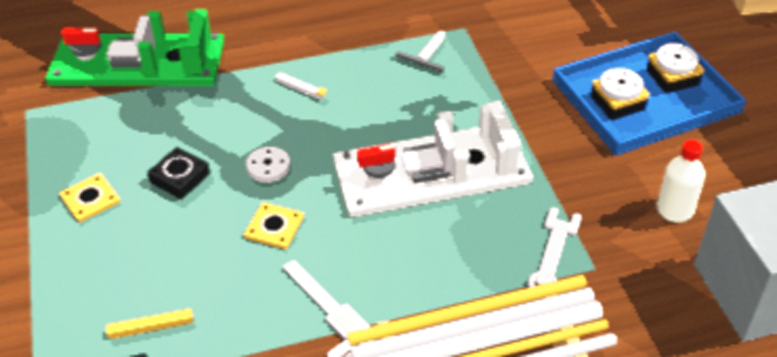

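View pics/w5.png

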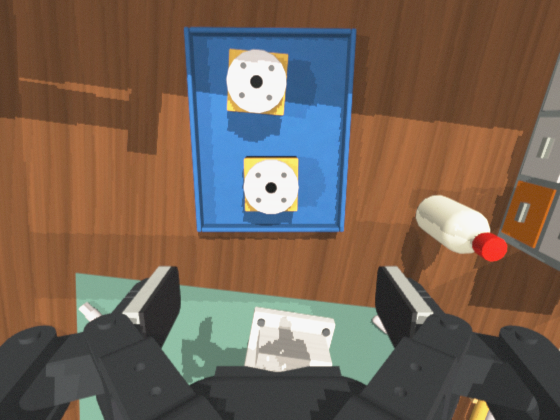

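>>> servo_tool:
  plan:
    - [[-60.9,-12,1.6,0.8,-0.3,9.9],[-60.9,-12,1.6,0.8,-0.3,9.9],[-60.9,-12,1.6,0.8,-0.3,9.9],[-60.9,-12,1.6,0.8,-0.3,9.9],[-60.9,-12,1.6,0.8,-0.3,9.9],[-60.9,-12,1.6,0.8,-0.3,9.9],[-60.9,-12,1.6,0.8,-0.3,9.9],[-60.9,-12,1.6,0.8,-0.3,9.9],[-60.9,-12,1.6,0.8,-0.3,9.9],[-60.9,-12,1.6,0.8,-0.3,9.9],[-60.9,-12,1.6,0.8,-0.3,9.9],[-60.9,-12,1.6,0.8,-0.3,9.9],[-60.9,-12,1.6,0.8,-0.3,9.9],[-60.9,-12,1.6,0.8,-0.3,9.9],[-60.9,-12,1.6,0.8,-0.3,9.9],[-60.9,-12,1.6,0.8,-0.3,9.9],[-60.9,-12,1.6,0.8,-0.3,9.9],[-60.9,-12,1.6,0.8,-0.3,9.9]]

```text
time: 11.88
tool_pos: [0.5135, -0.3294, 0.1964]
tcp_rot: [-2.258, -2.179, 0.003]
wrist_force: [0.2, 0.5, 0.4]
width: 0.994
```

```bash
python3 -c "
from h import *
d=snap('wrist','w6');st()
cv2.imwrite('pics/w6b.png',cv2.resize(d['color'][:,:,::-1],(800,600),interpolation=cv2.INTER_CUBIC))"
```

```text
t 11.93 p [ 0.5138 -0.3288  0.1967] yaw 88.03 z [-0.0035  0.0011 -1.    ] F [ 0.5 -0.7 -0.6] w 0.998 q [-0.61  0.17  1.78 -0.    1.19 -0.57]
```

View pics/w6b.png

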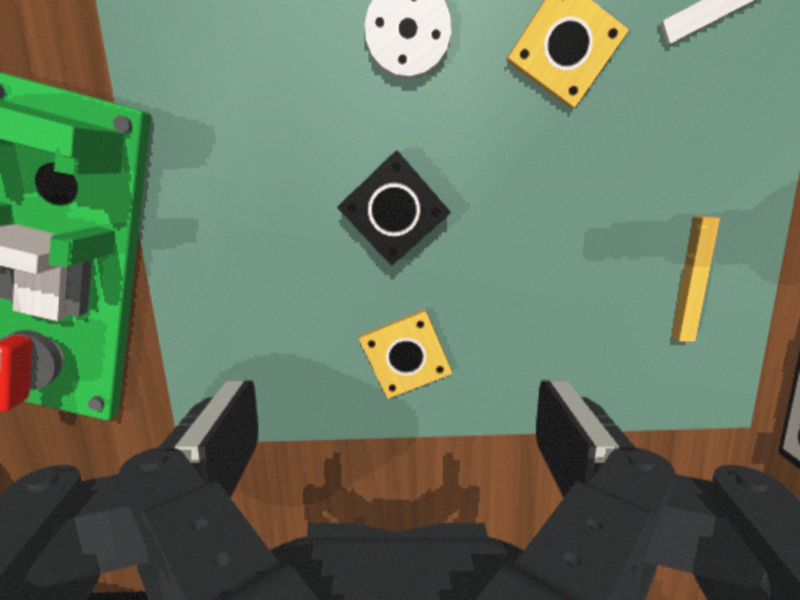

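```bash
cat >> h.py <<'E'
def sq(d,pts,z,k=1.42857):
    P=np.array([p2w(d,u/k,v/k,z)[:2] for u,v in pts]);c=P.mean(0)
    a=[np.degrees(np.arctan2(*(P[(i+1)%4]-P[i])[::-1]))%90 for i in range(4)]
    L=[np.linalg.norm(P[(i+1)%4]-P[i]) for i in range(4)]
    print('c',c.round(4),'ang',np.round(a,1),'L',np.round(L,4))
E
python3 - <<'E'
from h import *
d=load('w6');k=1.42857
sq(d,[(396,151),(450,212),(391,265),(338,207)],.02);print(p2w(d,394/k,209/k,.02))
sq(d,[(427,310),(452,372),(388,396),(359,339)],.008);print(p2w(d,406/k,356/k,.008))
sq(d,[(545,-6),(629,30),(574,105),(508,60)],.008);print(p2w(d,569/k,42/k,.008),'cap',p2w(d,408/k,28/k,.01))
crop('w6',225,95,330,200,6,'c6')
E
```

```text
c [ 0.5119 -0.2877] ang [40.8 40.4 39.8 40.6] L [0.0525 0.053  0.0523 0.052 ]
[ 0.51211104 -0.28730233  0.02      ]
c [ 0.5174 -0.3963] ang [19.9 20.5 22.5 22.3] L [0.0529 0.0525 0.0513 0.0549]
[ 0.51698304 -0.39713762  0.008     ]
c [ 0.622  -0.1928] ang [67.9 53.6 57.2 59.1] L [0.0572 0.0524 0.0516 0.0417]
[ 0.62492212 -0.18950034  0.008     ] cap [ 0.52464395 -0.17855782  0.01      ]
```

View pics/c6.png

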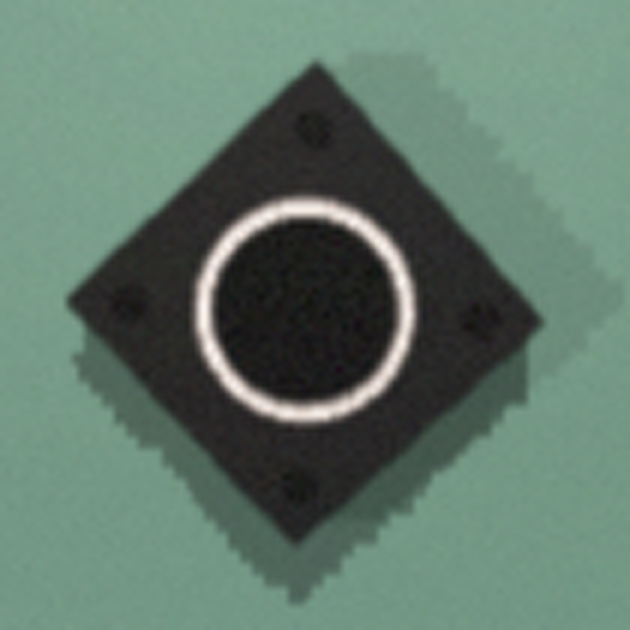

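```bash
python3 -c "
from h import *
go(.5121,-.2873,.05,40.4);go(.5121,-.2873,.005,40.4)"
```

```text
row [4.13, -0.26, 14.67] [-0.22, 0.03, 47.63] n>=6.7 t=11.93
row [4.12, -0.24, 19.17] [-0.22, 0.03, 47.63] n>=6.7 t=11.93
```

>>> servo_tool:
  plan:
    - [[4.1,-0.2,3,-0.2,0,47.6],[4.1,-0.2,6,-0.2,0,47.6],[4.1,-0.2,8,-0.2,0,47.6],[4.1,-0.2,10,-0.2,0,47.6],[4.1,-0.2,12,-0.2,0,47.6],[4.1,-0.2,13,-0.2,0,47.6],[4.1,-0.2,14,-0.2,0,47.6],[4.1,-0.2,14.7,-0.2,0,47.6],[4.1,-0.2,14.7,-0.2,0,47.6],[4.1,-0.2,14.7,-0.2,0,47.6]]

```text
time: 12.77
tool_pos: [0.5127, -0.2864, 0.0496]
tcp_rot: [-2.946, -1.091, 0.002]
wrist_force: [-0.7, 0.3, 0.9]
width: 0.994
```

```bash
python3 -c "
from h import *
d=snap('wrist','w7');st();go(.5121,-.2873,.005,40.4)
cv2.imwrite('pics/w7b.png',cv2.resize(d['color'][:,:,::-1],(800,600),interpolation=cv2.INTER_CUBIC))"
```

```text
t 12.82 p [ 0.5132 -0.287   0.0502] yaw 40.59 z [ 1.e-04 -6.e-04 -1.e+00] F [ 0.8 -0.4 -0.6] w 0.995 q [-0.55  0.28  1.95 -0.    0.91  0.31]
row [-0.1, -0.05, 4.52] [0.03, 0.02, 0.19] n>=1.1 t=12.82
```

View pics/w7b.png

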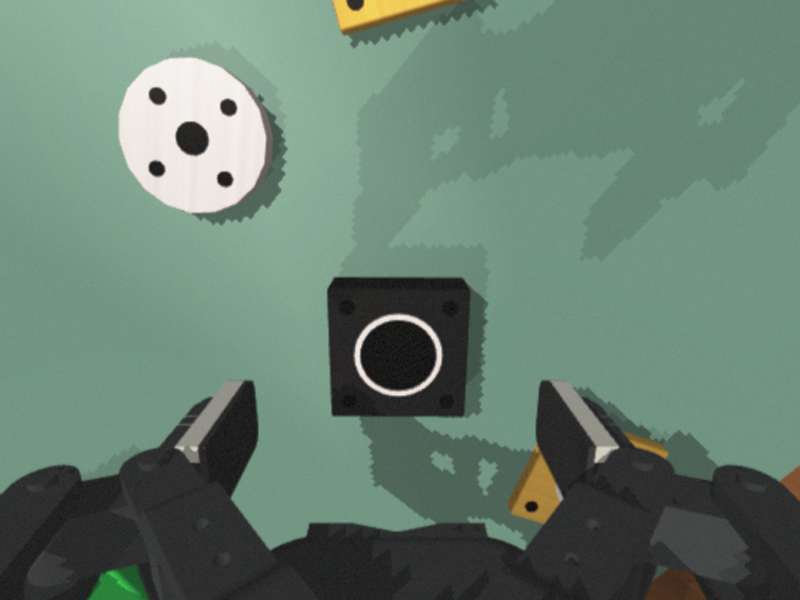

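>>> servo_tool:
  plan:
    - [[-0.1,0,2,0,0,0.1],[-0.1,0,3.5,0,0,0.1],[-0.1,0,4.2,0,0,0.1],[-0.1,0,4.5,0,0,0.1],[-0.1,0,4.5,0,0,0.1]]

```text
time: 13.23
tool_pos: [0.5123, -0.2876, 0.0051]
tcp_rot: [2.947, 1.088, -0.001]
wrist_force: [1.1, 0.5, 0.3]
width: 0.995
```

>>> servo_tool:
  plan:
    - [[0,0,0,0,0,0],[0,0,0,0,0,0],[0,0,0,0,0,0],[0,0,0,0,0,0],[0,0,0,0,0,0],[0,0,0,0,0,0]]
  claw: 4.5
  grip_force: 70

```text
time: 13.73
tool_pos: [0.5136, -0.2884, 0.0068]
tcp_rot: [2.945, 1.087, 0.002]
wrist_force: [0.4, 0.2, 6.3]
width: 0.605
```

```bash
python3 -c "
from h import *
st()"
```

```text
t 13.73 p [ 0.5136 -0.2884  0.0068] yaw 40.53 z [ 0.0022 -0.0019 -1.    ] F [0.4 0.2 6.3] w 0.605 q [-0.55  0.34  1.97 -0.    0.83  0.31]
```

>>> servo_tool:
  plan:
    - [[0,0,-2,0,0,0],[0,0,-5,0,0,0],[0,0,-9,0,0,0],[0,0,-13,0,0,0],[0,0,-15,0,0,0],[0,0,-15,0,0,0]]

```text
time: 14.23
tool_pos: [0.517, -0.2904, 0.1638]
tcp_rot: [2.936, 1.084, 0.014]
wrist_force: [1.2, -0.3, -0.2]
width: 0.605
```

```bash
python3 -c "
from h import *
st();go(.5927,.0682,.14,87.7)"
```

```text
t 14.23 p [ 0.517  -0.2904  0.1638] yaw 40.53 z [ 0.0122 -0.0081 -0.9999] F [ 1.2 -0.3 -0.2] w 0.605 q [-0.55  0.15  1.87 -0.    1.11  0.31]
row [29.05, -22.37, 2.18] [0.85, 0.11, -47.17] n>=8.8 t=14.23
```

>>> servo_tool:
  plan:
    - [[29,-22.4,2.2,0.85,0.1,-47.2],[29,-22.4,2.2,0.85,0.1,-47.2],[29,-22.4,2.2,0.85,0.1,-47.2],[29,-22.4,2.2,0.85,0.1,-47.2],[29,-22.4,2.2,0.85,0.1,-47.2],[29,-22.4,2.2,0.85,0.1,-47.2],[29,-22.4,2.2,0.85,0.1,-47.2],[29,-22.4,2.2,0.85,0.1,-47.2],[29,-22.4,2.2,0.85,0.1,-47.2],[29,-22.4,2.2,0.85,0.1,-47.2],[29,-22.4,2.2,0.85,0.1,-47.2],[29,-22.4,2.2,0.85,0.1,-47.2],[29,-22.4,2.2,0.85,0.1,-47.2]]

```text
time: 15.32
tool_pos: [0.5912, 0.067, 0.1388]
tcp_rot: [-2.265, -2.175, 0.003]
wrist_force: [0.0, 0.3, -0.9]
width: 0.608
```

```bash
python3 -c "
from h import *
d=snap('wrist','w8');st();go(.5927,.0682,.08,87.7)
cv2.imwrite('pics/w8b.png',cv2.resize(d['color'][:,:,::-1],(800,600),interpolation=cv2.INTER_CUBIC))"
```

```text
t 15.37 p [0.5915 0.0668 0.1391] yaw 87.64 z [-1.3e-03 -6.0e-04 -1.0e+00] F [ 0.5 -0.4 -1.1] w 0.614 q [ 0.07  0.19  1.87 -0.    1.08  0.11]
row [0.15, 0.12, 5.91] [-0.07, 0.04, -0.06] n>=1.4 t=15.37
```

View pics/w8b.png

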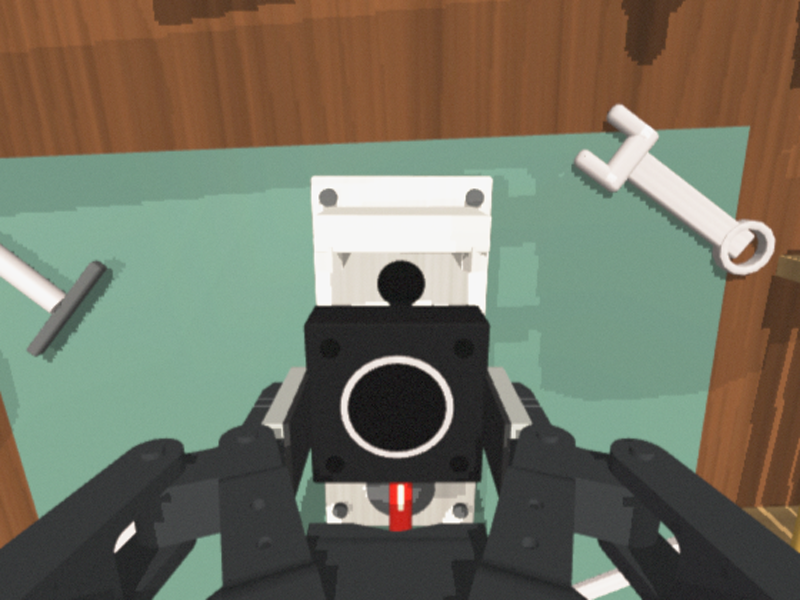

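```bash
python3 - <<'E'
from h import *
d=load('w8');k=1.42857
f=lambda u,v,z:p2w(d,u/k,v/k,z)
P=[f(*q,.014)[:2] for q in[(328,197),(474.5,197),(341,510),(461,510)]]
t=(P[0]+P[1])/2;b=(P[2]+P[3])/2;print(t,b,t-b,np.degrees(np.arctan2((t-b)[0],(t-b)[1])),P[1]-P[0],'bore',f(401,283,.014))
s=bot.read_state();p=np.array(s['tool_pos'])
tt=(p[1]-b[1])/(t-b)[1];print('fixture x at tcp y',b+(t-b)*tt, p, 'proj tcp',w2p(d,p)*k)
print('housing in hand corners',[f(*q,p[2]+.0132).round(4) for q in [(312,322),(483,322),(479,480),(313,482)]], f(397,407,p[2]+.0132))
E
```

```text
[0.59518957 0.11985469] [ 0.58734789 -0.0857062 ] [0.00784168 0.20556089] 2.1846433810233847 [ 0.08049237 -0.00322865] bore [0.59323834 0.0711788  0.014     ]
fixture x at tcp y [0.59316586 0.06680526] [0.59146987 0.06680526 0.13911924] proj tcp [399.02886097 388.6153423 ]
housing in hand corners [array([0.5676, 0.0954, 0.1523]), array([0.6165, 0.0934, 0.1523]), array([0.6158, 0.0405, 0.1523]), array([0.5631, 0.0418, 0.1523])] [0.59082903 0.06734577 0.15231924]
```

>>> servo_tool:
  plan:
    - [[0.15,0.18,3,0,0,0],[0.15,0.18,5,0,0,0],[0.15,0.18,5.9,0,0,0],[0.15,0.18,5.9,0,0,0],[0.15,0.18,5.9,0,0,0]]

```text
time: 15.78
tool_pos: [0.5929, 0.0673, 0.0799]
tcp_rot: [-2.267, -2.173, 0.004]
wrist_force: [0.5, 0.9, -0.9]
width: 0.606
```

```bash
python3 -c "
from h import *
st();go(.5933,.0682,.06,87.7)"
```

```text
t 15.78 p [0.5929 0.0673 0.0799] yaw 87.57 z [-2.4e-03 -7.0e-04 -1.0e+00] F [ 0.5  0.9 -0.9] w 0.606 q [ 0.07  0.26  1.91 -0.    0.98  0.11]
row [0.09, 0.04, 1.99] [-0.14, 0.05, -0.13] n>=0.5 t=15.78
```

>>> servo_tool:
  plan:
    - [[0.05,0.05,0.6,-0.1,0,-0.1],[0.05,0.05,1.2,-0.1,0,-0.1],[0.05,0.05,1.8,-0.1,0,-0.1],[0.05,0.05,2.2,-0.1,0,-0.1],[0.05,0.05,2.5,-0.1,0,-0.1]]

```text
time: 16.2
tool_pos: [0.5931, 0.0678, 0.0544]
tcp_rot: [-2.266, -2.176, 0.002]
wrist_force: [-0.0, -0.5, -0.9]
width: 0.608
```

```bash
python3 -c "
from h import *
st();go(.5933,.0682,.0215,87.7)"
```

```text
t 16.20 p [0.5931 0.0678 0.0544] yaw 87.67 z [-1.2e-03 -9.0e-04 -1.0e+00] F [-0.  -0.5 -0.9] w 0.608 q [ 0.07  0.29  1.93 -0.    0.93  0.11]
row [0.04, 0.02, 3.29] [-0.06, 0.05, -0.03] n>=0.8 t=16.20
```

No contact in x; continue down to the floor.

>>> servo_tool:
  plan:
    - [[0,0,0.7,0,0,0],[0,0,1.4,0,0,0],[0,0,2.1,0,0,0],[0,0,2.7,0,0,0],[0,0,3.1,0,0,0],[0,0,3.3,0,0,0],[0,0,3.4,0,0,0],[0,0,3.4,0,0,0]]

```text
time: 16.87
tool_pos: [0.5929, 0.0678, 0.0209]
tcp_rot: [-2.266, -2.176, 0.003]
wrist_force: [-1.0, 0.2, 1.8]
width: 0.605
```

```bash
python3 -c "
from h import *
st()"
```

```text
t 16.87 p [0.5929 0.0678 0.0209] yaw 87.68 z [-1.8e-03 -9.0e-04 -1.0e+00] F [-1.   0.2  1.8] w 0.605 q [ 0.07  0.33  1.94 -0.    0.87  0.11]
```

>>> servo_tool:
  plan:
    - [[0,0,0,0,0,0],[0,0,0,0,0,0],[0,0,0,0,0,0],[0,0,0,0,0,0],[0,0,-2,0,0,0],[0,0,-6,0,0,0],[0,0,-10,0,0,0],[0,0,-14,0,0,0],[0,0,-16,0,0,0]]
  claw: 8.5

```text
time: 17.62
tool_pos: [0.5959, 0.0681, 0.1869]
tcp_rot: [2.263, 2.173, 0.007]
wrist_force: [0.5, 1.2, 0.4]
width: 0.997
```

```bash
python3 -c "
from h import *
st();go(.62,-.215,.18,58)"
```

```text
t 17.62 p [0.5959 0.0681 0.1869] yaw 87.68 z [ 6.1e-03 -3.0e-04 -1.0e+00] F [0.5 1.2 0.4] w 0.997 q [ 0.07  0.15  1.82 -0.    1.16  0.11]
row [-28.19, 3.55, 0.71] [0.35, -0.09, 29.68] n>=6.8 t=17.62
```

>>> servo_tool:
  plan:
    - [[-28.2,3.5,0.7,0.3,0,29.7],[-28.2,3.5,0.7,0.3,0,29.7],[-28.2,3.5,0.7,0.3,0,29.7],[-28.2,3.5,0.7,0.3,0,29.7],[-28.2,3.5,0.7,0.3,0,29.7],[-28.2,3.5,0.7,0.3,0,29.7],[-28.2,3.5,0.7,0.3,0,29.7],[-28.2,3.5,0.7,0.3,0,29.7],[-28.2,3.5,0.7,0.3,0,29.7],[-28.2,3.5,0.7,0.3,0,29.7]]

```text
time: 18.45
tool_pos: [0.6192, -0.2148, 0.1797]
tcp_rot: [-2.747, -1.521, -0.002]
wrist_force: [-0.2, -0.2, 0.4]
width: 0.997
```

```bash
python3 -c "
from h import *
d=snap('wrist','w9');st()
cv2.imwrite('pics/w9b.png',cv2.resize(d['color'][:,:,::-1],(800,600),interpolation=cv2.INTER_CUBIC))"
```

```text
t 18.50 p [ 0.6193 -0.2141  0.1798] yaw 58.00 z [ 5.e-04  2.e-03 -1.e+00] F [0.3 0.3 0.6] w 0.990 q [-0.37  0.26  1.7   0.    1.18  0.19]
```

View pics/w9b.png

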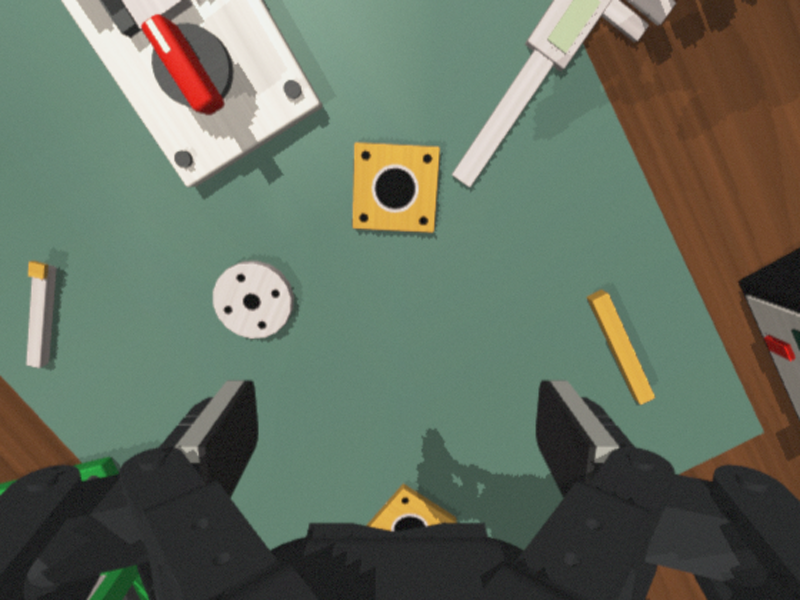

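```bash
python3 - <<'E'
from h import *
d=load('w9');k=1.42857
sq(d,[(355,142),(440,147),(435,232),(352,229)],.008);print(p2w(d,395/k,188/k,.008),'cap',p2w(d,252/k,301/k,.01),'cal',p2w(d,465/k,185/k,.003))
crop('w9',230,85,345,175,6,'c9')
E
```

```text
c [ 0.6476 -0.1674] ang [54.7 55.9 55.9 54.5] L [0.0534 0.0534 0.0547 0.0545]
[ 0.64747311 -0.16698204  0.008     ] cap [ 0.5247918 -0.1787274  0.01     ] cal [ 0.68704832 -0.189797    0.003     ]
```

View pics/c9.png

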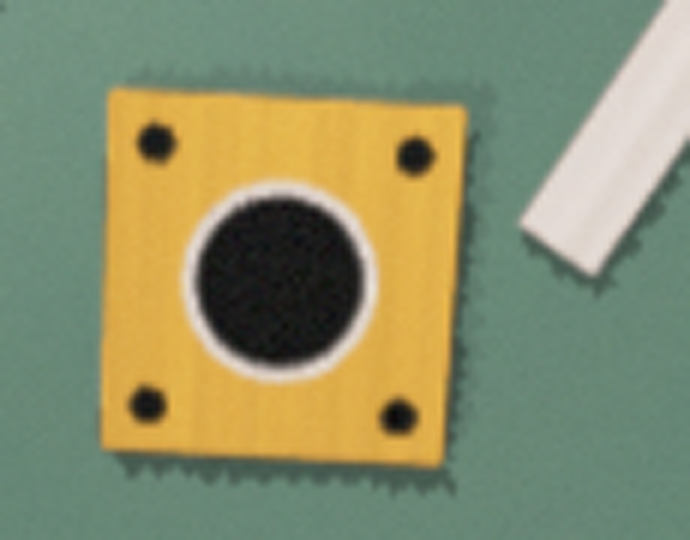

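```bash
python3 -c "
from h import *
go(.6475,-.1669,.06,145.2)"
```

```text
row [5.47, -0.1, 11.99] [0.06, -0.12, -87.2] n>=12.2 t=18.50
```

>>> servo_tool:
  plan:
    - [[5.5,-0.1,1,0,0,-87.2],[5.5,-0.1,2,0,0,-87.2],[5.5,-0.1,3,0,0,-87.2],[5.5,-0.1,4,0,0,-87.2],[5.5,-0.1,5,0,0,-87.2],[5.5,-0.1,6,0,0,-87.2],[5.5,-0.1,7,0,0,-87.2],[5.5,-0.1,8,0,0,-87.2],[5.5,-0.1,9,0,0,-87.2],[5.5,-0.1,10,0,0,-87.2],[5.5,-0.1,11,0,0,-87.2],[5.5,-0.1,12,0,0,-87.2],[5.5,-0.1,12,0,0,-87.2],[5.5,-0.1,12,0,0,-87.2],[5.5,-0.1,12,0,0,-87.2]]

```text
time: 19.75
tool_pos: [0.648, -0.1656, 0.0605]
tcp_rot: [0.942, 2.997, 0.003]
wrist_force: [0.0, -1.0, 0.7]
width: 0.993
```

```bash
python3 -c "
from h import *
d=snap('wrist','w10');st();go(.6475,-.1669,.001,145.2)
cv2.imwrite('pics/w10b.png',cv2.resize(d['color'][:,:,::-1],(800,600),interpolation=cv2.INTER_CUBIC))"
```

```text
t 19.80 p [ 0.6483 -0.166   0.0609] yaw 145.12 z [ 0.0019  0.0017 -1.    ] F [0.9 0.2 0. ] w 0.998 q [-0.29  0.4   1.76  0.    0.98 -1.25]
row [0.02, -0.13, 5.99] [0.14, 0.03, -0.08] n>=1.4 t=19.80
```

View pics/w10b.png

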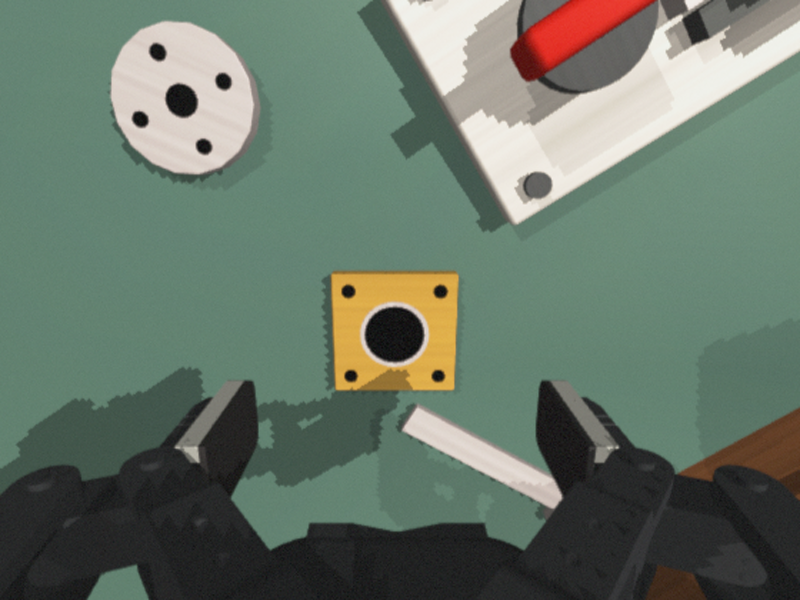

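>>> servo_tool:
  plan:
    - [[0,-0.1,2.5,0.1,0,-0.1],[0,-0.1,4.5,0.1,0,-0.1],[0,-0.1,5.5,0.1,0,-0.1],[0,-0.1,6,0.1,0,-0.1],[0,-0.1,6,0.1,0,-0.1]]

```text
time: 20.22
tool_pos: [0.6471, -0.1664, -0.0001]
tcp_rot: [-0.94, -2.997, -0.001]
wrist_force: [-0.3, 0.5, 0.5]
width: 0.992
```

>>> servo_tool:
  plan:
    - [[0,0,0,0,0,0],[0,0,0,0,0,0],[0,0,0,0,0,0]]
  claw: 6

```text
time: 20.47
tool_pos: [0.6481, -0.1668, 0.0013]
tcp_rot: [0.94, 2.997, 0.001]
wrist_force: [0.6, 0.3, -0.4]
width: 0.704
```

No contact with the bench; close.

>>> servo_tool:
  plan:
    - [[0,0,0,0,0,0],[0,0,0,0,0,0],[0,0,0,0,0,0],[0,0,0,0,0,0],[0,0,0,0,0,0],[0,0,0,0,0,0]]
  claw: 4.5
  grip_force: 70

```text
time: 20.97
tool_pos: [0.6491, -0.1671, 0.0026]
tcp_rot: [0.94, 2.995, 0.001]
wrist_force: [-0.8, 0.8, 5.8]
width: 0.588
```

```bash
python3 -c "
from h import *
st()
d=snap('wrist','w11')
cv2.imwrite('pics/w11b.png',cv2.resize(d['color'][:,:,::-1],(800,600),interpolation=cv2.INTER_CUBIC))"
```

```text
t 20.97 p [ 0.6491 -0.1671  0.0026] yaw 145.16 z [ 3.1e-03 -5.0e-04 -1.0e+00] F [-0.8  0.8  5.8] w 0.588 q [-0.29  0.47  1.79  0.    0.88 -1.25]
```

View pics/w11b.png

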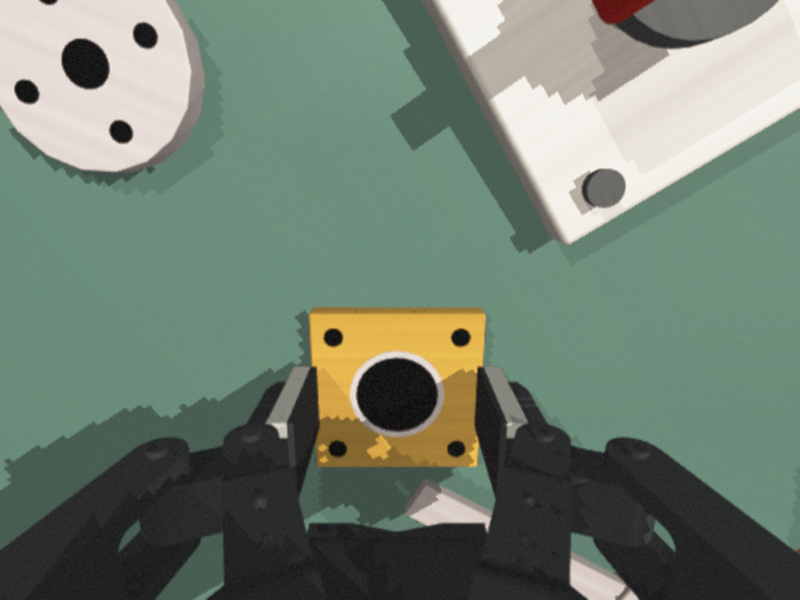

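>>> servo_tool:
  plan:
    - [[0,0,-2,0,0,0],[0,0,-5,0,0,0],[0,0,-9,0,0,0],[0,0,-12,0,0,0],[0,0,-14,0,0,0],[0,0,-14,0,0,0]]

```text
time: 21.52
tool_pos: [0.6524, -0.1681, 0.1491]
tcp_rot: [0.936, 2.985, 0.001]
wrist_force: [1.4, -0.6, 0.4]
width: 0.584
```

```bash
python3 -c "
from h import *
st();go(.593,.0678,.14,87.7)"
```

```text
t 21.52 p [ 0.6524 -0.1681  0.1491] yaw 145.16 z [ 0.0131 -0.0034 -0.9999] F [ 1.4 -0.6  0.4] w 0.584 q [-0.29  0.31  1.7   0.    1.12 -1.25]
row [18.37, 15.97, 0.75] [0.61, 0.53, 57.46] n>=8.0 t=21.52
```

>>> servo_tool:
  plan:
    - [[18.4,16,0.7,0.6,0.5,57.5],[18.4,16,0.7,0.6,0.5,57.5],[18.4,16,0.7,0.6,0.5,57.5],[18.4,16,0.7,0.6,0.5,57.5],[18.4,16,0.7,0.6,0.5,57.5],[18.4,16,0.7,0.6,0.5,57.5],[18.4,16,0.7,0.6,0.5,57.5],[18.4,16,0.7,0.6,0.5,57.5],[18.4,16,0.7,0.6,0.5,57.5],[18.4,16,0.7,0.6,0.5,57.5],[18.4,16,0.7,0.6,0.5,57.5]]

```text
time: 22.43
tool_pos: [0.5924, 0.0679, 0.1394]
tcp_rot: [-2.263, -2.178, 0.002]
wrist_force: [0.6, -0.6, -1.0]
width: 0.586
```

```bash
python3 -c "
from h import *
d=snap('wrist','w12');st();go(.593,.0678,.08,87.7)
cv2.imwrite('pics/w12b.png',cv2.resize(d['color'][:,:,::-1],(800,600),interpolation=cv2.INTER_CUBIC))"
```

```text
t 22.48 p [0.5926 0.0678 0.1397] yaw 87.75 z [-7.e-04 -5.e-04 -1.e+00] F [ 0.3  0.3 -1.3] w 0.585 q [ 0.07  0.19  1.87 -0.    1.08  0.11]
row [0.01, 0.05, 5.97] [-0.04, 0.03, 0.05] n>=1.4 t=22.48
```

View pics/w12b.png

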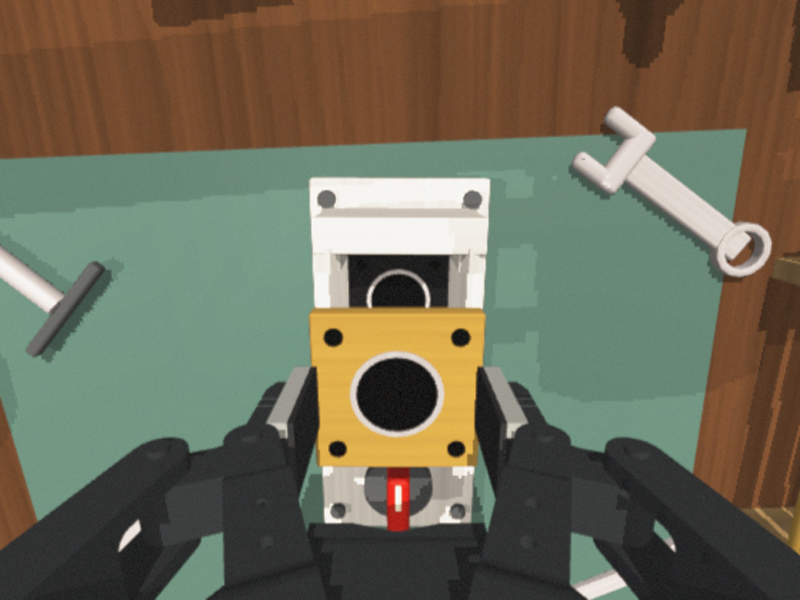

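>>> servo_tool:
  plan:
    - [[0,0.05,3,0,0,0],[0,0.05,5,0,0,0],[0,0.05,6,0,0,0],[0,0.05,6.6,0,0,0],[0,0.05,7.2,0,0,0],[0,0.05,7.8,0,0,0],[0,0.05,8.4,0,0,0],[0,0.05,9,0,0,0],[0,0.05,9.4,0,0,0],[0,0.05,9.4,0,0,0]]

```text
time: 23.32
tool_pos: [0.5924, 0.0677, 0.0448]
tcp_rot: [-2.264, -2.177, 0.003]
wrist_force: [-0.2, 0.1, -1.1]
width: 0.587
```

```bash
python3 -c "
from h import *
st();go(.593,.0678,.0366,87.7)"
```

```text
t 23.32 p [0.5924 0.0677 0.0448] yaw 87.76 z [-2.1e-03 -6.0e-04 -1.0e+00] F [-0.2  0.1 -1.1] w 0.587 q [ 0.07  0.3   1.93 -0.    0.91  0.11]
row [0.01, 0.06, 0.82] [-0.12, 0.04, 0.06] n>=0.2 t=23.32
```

>>> servo_tool:
  plan:
    - [[0,0.05,0.4,0,0,0],[0,0.05,0.7,0,0,0],[0,0.05,0.85,0,0,0],[0,0.05,0.9,0,0,0],[0,0.05,0.9,0,0,0]]

```text
time: 23.73
tool_pos: [0.593, 0.0677, 0.0366]
tcp_rot: [-2.264, -2.177, 0.003]
wrist_force: [-3.0, -0.5, 3.9]
width: 0.584
```

```bash
python3 -c "
from h import *
st()"
```

```text
t 23.73 p [0.593  0.0677 0.0366] yaw 87.77 z [-2.e-03 -6.e-04 -1.e+00] F [-3.  -0.5  3.9] w 0.584 q [ 0.07  0.31  1.94 -0.    0.9   0.11]
```

>>> servo_tool:
  plan:
    - [[0,0,0,0,0,0],[0,0,0,0,0,0],[0,0,0,0,0,0],[0,0,0,0,0,0],[0,0,-2,0,0,0],[0,0,-6,0,0,0],[0,0,-10,0,0,0],[0,0,-14,0,0,0],[0,0,-15,0,0,0]]
  claw: 8.5

```text
time: 24.48
tool_pos: [0.5976, 0.0681, 0.1947]
tcp_rot: [2.259, 2.173, 0.012]
wrist_force: [1.6, 0.4, 0.6]
width: 0.99
```

```bash
python3 -c "
from h import *
st();go(.495,-.43,.18,58)
d=snap('wrist','w13')
cv2.imwrite('pics/w13b.png',cv2.resize(d['color'][:,:,::-1],(800,600),interpolation=cv2.INTER_CUBIC))"
```

```text
t 24.48 p [0.5976 0.0681 0.1947] yaw 87.77 z [ 1.000e-02  3.000e-04 -9.999e-01] F [1.6 0.4 0.6] w 0.990 q [ 0.07  0.15  1.81 -0.    1.17  0.11]
row [-50.17, -8.33, 1.35] [0.55, -0.19, 29.77] n>=12.2 t=24.48
```

View pics/w13b.png

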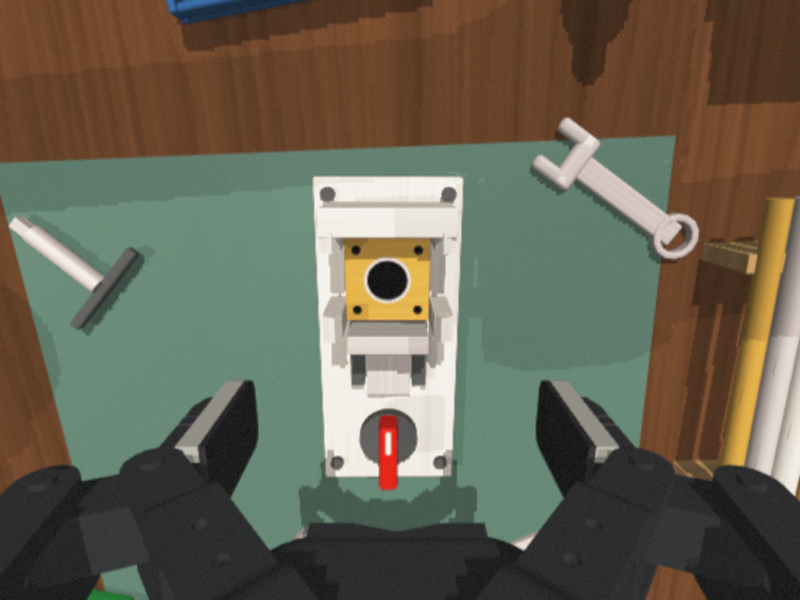

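```bash
python3 -c "
from h import *
go(.489,-.408,.16,21)"
```

```text
row [-48.0, -9.05, 3.31] [0.51, -0.39, 66.77] n>=11.7 t=24.53
```

>>> servo_tool:
  plan:
    - [[-48,-9,1.5,0.5,-0.4,66.8],[-48,-9,1.5,0.5,-0.4,66.8],[-48,-9,1.5,0.5,-0.4,66.8],[-48,-9,1.5,0.5,-0.4,66.8],[-48,-9,1.5,0.5,-0.4,66.8],[-48,-9,1.5,0.5,-0.4,66.8],[-48,-9,3.3,0.5,-0.4,66.8],[-48,-9,3.3,0.5,-0.4,66.8],[-48,-9,3.3,0.5,-0.4,66.8],[-48,-9,3.3,0.5,-0.4,66.8],[-48,-9,3.3,0.5,-0.4,66.8],[-48,-9,3.3,0.5,-0.4,66.8],[-48,-9,3.3,0.5,-0.4,66.8],[-48,-9,3.3,0.5,-0.4,66.8],[-48,-9,3.3,0.5,-0.4,66.8]]

```text
time: 25.78
tool_pos: [0.4889, -0.4071, 0.1586]
tcp_rot: [-3.087, -0.57, 0.002]
wrist_force: [0.4, -0.5, -0.2]
width: 0.992
```

```bash
python3 -c "
from h import *
d=snap('wrist','w14');st()
cv2.imwrite('pics/w14b.png',cv2.resize(d['color'][:,:,::-1],(800,600),interpolation=cv2.INTER_CUBIC))"
```

```text
t 25.83 p [ 0.4893 -0.4066  0.1591] yaw 20.99 z [-0.0011  0.0015 -1.    ] F [-0.2 -0.9  0.6] w 0.995 q [-0.73  0.25  1.76  0.    1.13  0.47]
```

View pics/w14b.png

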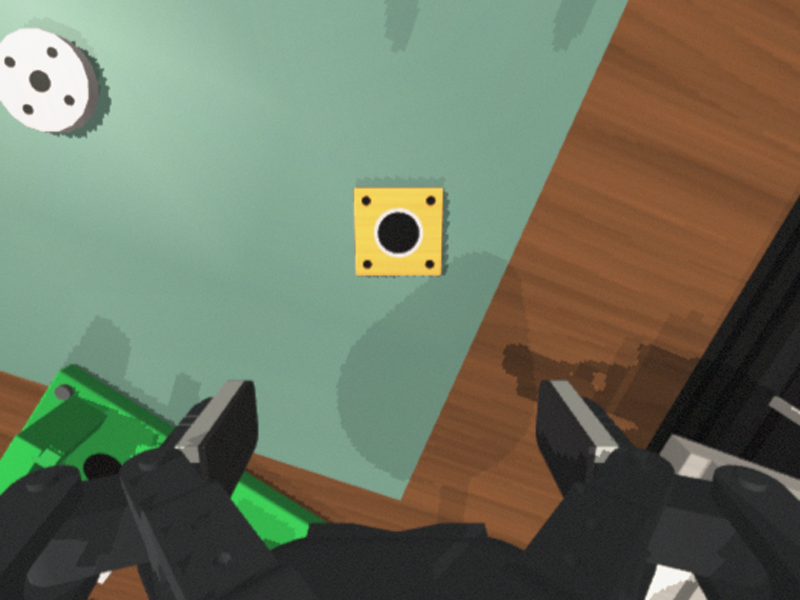

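```bash
python3 - <<'E'
from h import *
d=load('w14');k=1.42857
sq(d,[(354,187),(443,187),(441,275),(355.5,275)],.008);c=p2w(d,398.5/k,232/k,.008);print(c)
go(c[0],c[1],.03,21);go(c[0],c[1],.001,21)
E
```

```text
c [ 0.5167 -0.3973] ang [21.  21.2 21.  20.5] L [0.0533 0.0541 0.054  0.0541]
[ 0.51678422 -0.39733557  0.008     ]
row [2.9, 0.14, 12.9] [-0.1, 0.03, -0.01] n>=3.2 t=25.83
row [2.9, 0.14, 15.8] [-0.1, 0.03, -0.01] n>=3.9 t=25.83
```

>>> servo_tool:
  plan:
    - [[2.9,0.1,3,-0.1,0,0],[2.9,0.1,7,-0.1,0,0],[2.9,0.1,10.5,-0.1,0,0],[2.9,0.1,13,-0.1,0,0],[2.9,0.1,14.5,-0.1,0,0],[2.9,0.1,15.4,-0.1,0,0],[2.9,0.1,15.7,-0.1,0,0],[2.9,0.1,15.7,-0.1,0,0]]

```text
time: 26.5
tool_pos: [0.5169, -0.3959, 0.0018]
tcp_rot: [-3.088, -0.574, 0.001]
wrist_force: [-0.2, 0.5, 0.4]
width: 0.992
```

>>> servo_tool:
  plan:
    - [[0,0,0,0,0,0],[0,0,0,0,0,0],[0,0,0,0,0,0],[0,0,0,0,0,0],[0,0,0,0,0,0],[0,0,0,0,0,0],[0,0,0,0,0,0]]
  claw: 4.5
  grip_force: 70

```text
time: 27.08
tool_pos: [0.5184, -0.3961, 0.0057]
tcp_rot: [3.088, 0.574, 0.003]
wrist_force: [-2.8, 6.9, 13.9]
width: 0.526
```

```bash
python3 -c "
from h import *
st()
d=snap('wrist','w15')
cv2.imwrite('pics/w15b.png',cv2.resize(d['color'][:,:,::-1],(800,600),interpolation=cv2.INTER_CUBIC))"
```

```text
t 27.08 p [ 0.5184 -0.3961  0.0057] yaw 21.05 z [ 1.9e-03 -4.0e-04 -1.0e+00] F [-2.8  6.9 13.9] w 0.526 q [-0.69  0.44  1.83  0.    0.88  0.51]
```

View pics/w15b.png

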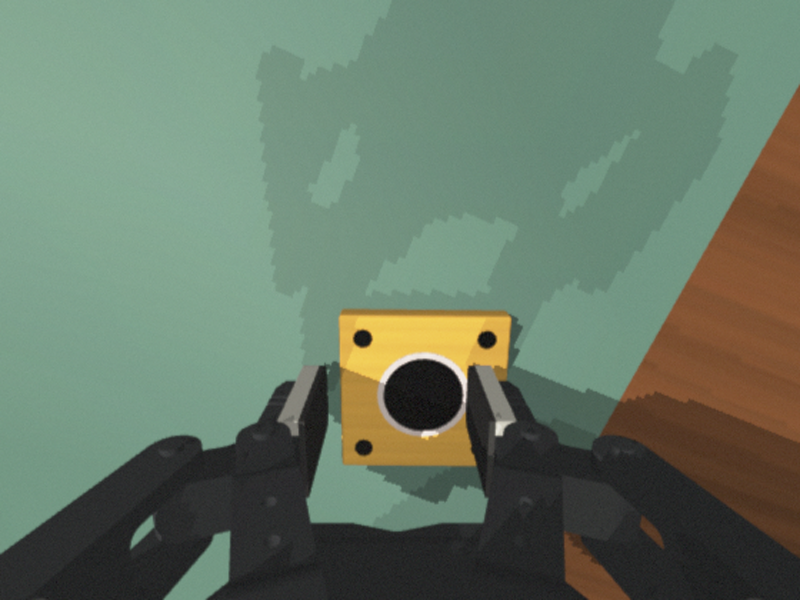

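>>> servo_tool:
  plan:
    - [[0,0,0,0,0,0],[0,0,0,0,0,0],[0,0,0,0,0,0],[0,0,0,0,0,0],[-1,0,-2,0,0,0],[-2,0,-5,0,0,0],[-3,0,-8,0,0,0],[-3,0,-8,0,0,0],[-3,0,-8,0,0,0]]
  claw: 8.5

```text
time: 27.88
tool_pos: [0.4913, -0.4086, 0.0881]
tcp_rot: [3.084, 0.571, 0.007]
wrist_force: [0.6, -0.2, -0.9]
width: 0.994
```

```bash
python3 -c "
from h import *
d=snap('wrist','w16');st()
cv2.imwrite('pics/w16b.png',cv2.resize(d['color'][:,:,::-1],(800,600),interpolation=cv2.INTER_CUBIC))"
```

```text
t 27.93 p [ 0.4904 -0.4073  0.0862] yaw 21.02 z [ 0.003  -0.0013 -1.    ] F [ 0.3  0.4 -1.2] w 0.998 q [-0.73  0.32  1.82  0.    1.    0.47]
```

View pics/w16b.png

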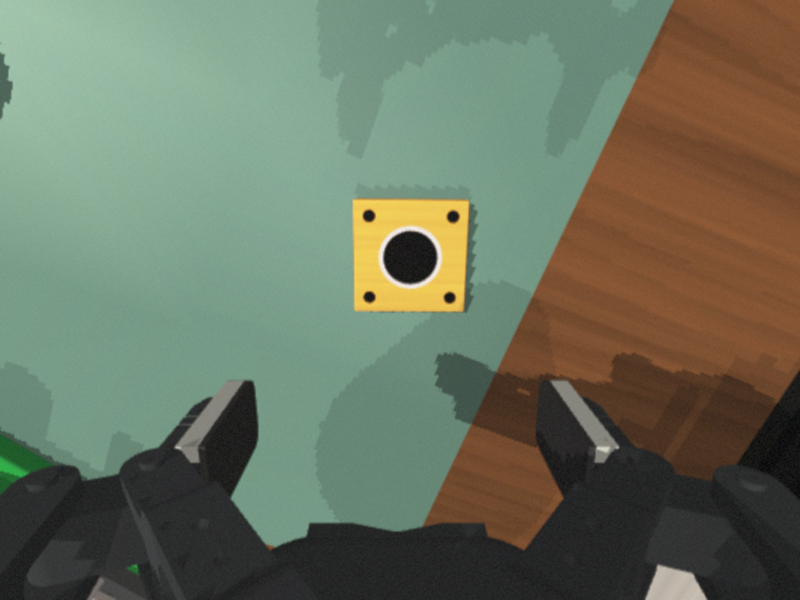

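```bash
python3 - <<'E'
from h import *
d=load('w16');k=1.42857
sq(d,[(353,199),(470,200),(465,312),(355,311)],.008);c=p2w(d,410.5/k,257/k,.008);print(c)
go(c[0],c[1],-.001,21)
E
```

```text
c [ 0.5198 -0.4053] ang [20.5 20.8 20.4 20.6] L [0.0537 0.0539 0.054  0.0538]
[ 0.51987696 -0.40508022  0.008     ]
row [2.81, 0.83, 8.73] [0.13, -0.13, 0.02] n>=2.2 t=27.93
```

>>> servo_tool:
  plan:
    - [[2.8,0.8,3,0.1,-0.1,0.4],[2.8,0.8,5.5,0.1,-0.1,0.4],[2.8,0.8,7.5,0.1,-0.1,0.4],[2.8,0.8,8.4,0.1,-0.1,0.4],[2.8,0.8,8.75,0.1,-0.1,0.4],[2.8,0.8,8.75,0.1,-0.1,0.4],[2.8,0.8,8.75,0.1,-0.1,0.4]]

```text
time: 28.52
tool_pos: [0.5199, -0.4051, -0.001]
tcp_rot: [3.09, 0.562, 0.001]
wrist_force: [0.3, 0.8, -0.3]
width: 0.995
```

>>> servo_tool:
  plan:
    - [[0,0,0,0,0,0],[0,0,0,0,0,0],[0,0,0,0,0,0],[0,0,0,0,0,0]]
  claw: 5.8

```text
time: 28.85
tool_pos: [0.5204, -0.4056, 0.0001]
tcp_rot: [3.089, 0.561, 0.003]
wrist_force: [0.3, -0.1, -0.2]
width: 0.68
```

```bash
python3 -c "
from h import *
st()
d=snap('wrist','w17')
cv2.imwrite('pics/w17b.png',cv2.resize(d['color'][:,:,::-1],(800,600),interpolation=cv2.INTER_CUBIC))"
```

```text
t 28.85 p [ 5.204e-01 -4.056e-01  1.000e-04] yaw 20.60 z [ 0.0022 -0.0016 -1.    ] F [ 0.3 -0.1 -0.2] w 0.680 q [-0.7   0.45  1.81  0.    0.87  0.51]
```

View pics/w17b.png

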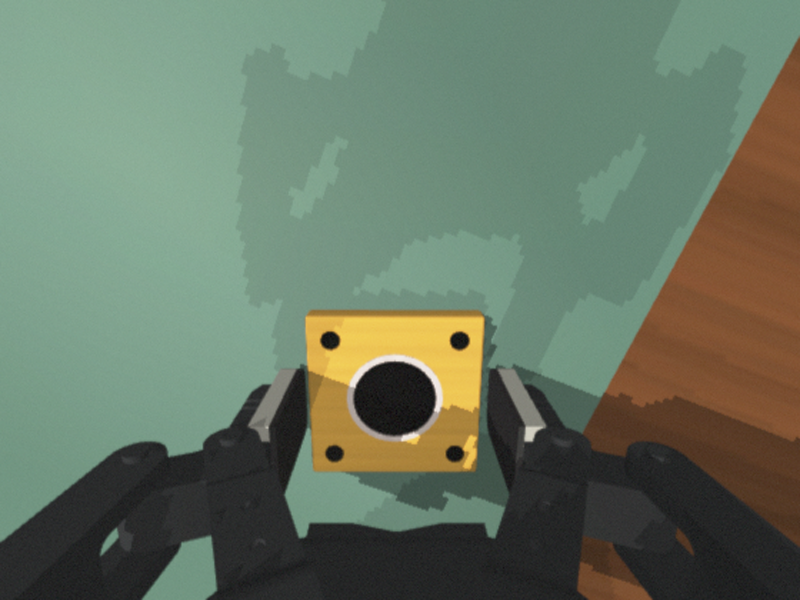

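>>> servo_tool:
  plan:
    - [[0,0,0.25,0,0,0],[0,0,0.25,0,0,0],[0,0,0.25,0,0,0]]

```text
time: 29.15
tool_pos: [0.5201, -0.4053, -0.0028]
tcp_rot: [3.09, 0.561, 0.002]
wrist_force: [0.2, -0.6, -0.5]
width: 0.679
```

>>> servo_tool:
  plan:
    - [[0,0,0.1,0,0,0],[0,0,0.1,0,0,0],[0,0,0.1,0,0,0],[0,0,0.1,0,0,0],[0,0,0.1,0,0,0],[0,0,0.1,0,0,0]]
  claw: 4.5
  grip_force: 70

```text
time: 29.65
tool_pos: [0.5204, -0.4056, -0.0025]
tcp_rot: [3.089, 0.561, 0.003]
wrist_force: [-2.2, 1.3, 6.3]
width: 0.605
```

```bash
python3 -c "
from h import *
st()
d=snap('wrist','w18')
cv2.imwrite('pics/w18b.png',cv2.resize(d['color'][:,:,::-1],(800,600),interpolation=cv2.INTER_CUBIC))"
```

```text
t 29.65 p [ 0.5204 -0.4056 -0.0025] yaw 20.60 z [ 0.0021 -0.0015 -1.    ] F [-2.2  1.3  6.3] w 0.605 q [-0.7   0.46  1.81  0.    0.87  0.51]
```

View pics/w18b.png

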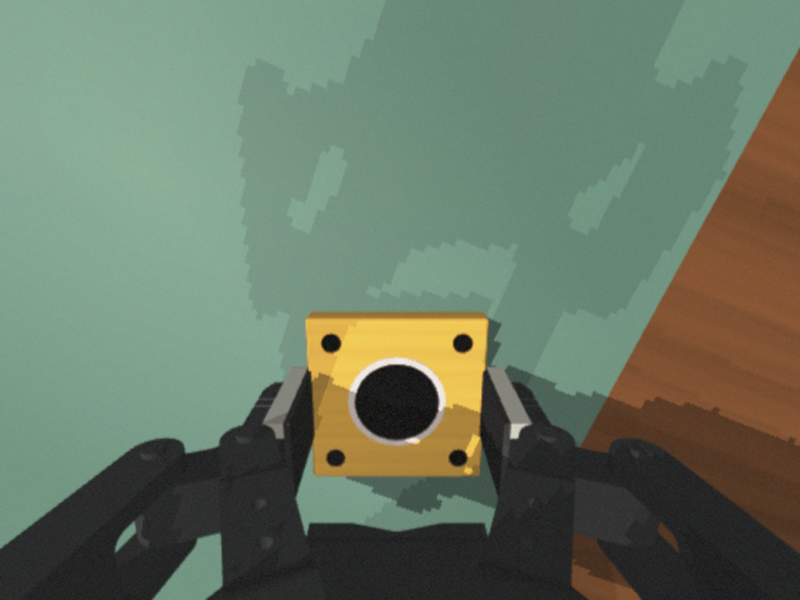

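>>> servo_tool:
  plan:
    - [[0,0,-2,0,0,0],[0,0,-5,0,0,0],[0,0,-9,0,0,0],[0,0,-13,0,0,0],[0,0,-15,0,0,0],[0,0,-15,0,0,0]]

```text
time: 30.2
tool_pos: [0.5235, -0.4083, 0.155]
tcp_rot: [3.08, 0.56, 0.015]
wrist_force: [0.3, -1.0, -0.5]
width: 0.604
```

```bash
python3 -c "
from h import *
st();go(.593,.0675,.14,87.7)"
```

```text
t 30.20 p [ 0.5235 -0.4083  0.155 ] yaw 20.61 z [ 0.0113 -0.0093 -0.9999] F [ 0.3 -1.  -0.5] w 0.604 q [-0.7   0.29  1.72  0.    1.12  0.51]
row [23.24, -42.1, 1.13] [0.89, 0.06, -67.09] n>=11.5 t=30.20
```

>>> servo_tool:
  plan:
    - [[23.2,-42.1,1.1,0.9,0,-67.1],[23.2,-42.1,1.1,0.9,0,-67.1],[23.2,-42.1,1.1,0.9,0,-67.1],[23.2,-42.1,1.1,0.9,0,-67.1],[23.2,-42.1,1.1,0.9,0,-67.1],[23.2,-42.1,1.1,0.9,0,-67.1],[23.2,-42.1,1.1,0.9,0,-67.1],[23.2,-42.1,1.1,0.9,0,-67.1],[23.2,-42.1,1.1,0.9,0,-67.1],[23.2,-42.1,1.1,0.9,0,-67.1],[23.2,-42.1,1.1,0.9,0,-67.1],[23.2,-42.1,1.1,0.9,0,-67.1],[23.2,-42.1,1.1,0.9,0,-67.1],[23.2,-42.1,1.1,0.9,0,-67.1],[23.2,-42.1,1.1,0.9,0,-67.1]]

```text
time: 31.45
tool_pos: [0.5917, 0.0669, 0.1389]
tcp_rot: [-2.264, -2.176, 0.005]
wrist_force: [-0.7, -0.6, -1.7]
width: 0.602
```

```bash
python3 -c "
from h import *
d=snap('wrist','w19');st();go(.593,.0675,.065,87.7)
cv2.imwrite('pics/w19b.png',cv2.resize(d['color'][:,:,::-1],(800,600),interpolation=cv2.INTER_CUBIC))"
```

```text
t 31.50 p [0.5919 0.0664 0.1392] yaw 87.67 z [-0.0026 -0.0013 -1.    ] F [-0.1  0.4 -1. ] w 0.606 q [ 0.07  0.19  1.87 -0.    1.08  0.11]
row [0.13, 0.13, 7.42] [-0.14, 0.08, -0.03] n>=1.8 t=31.50
```

View pics/w19b.png

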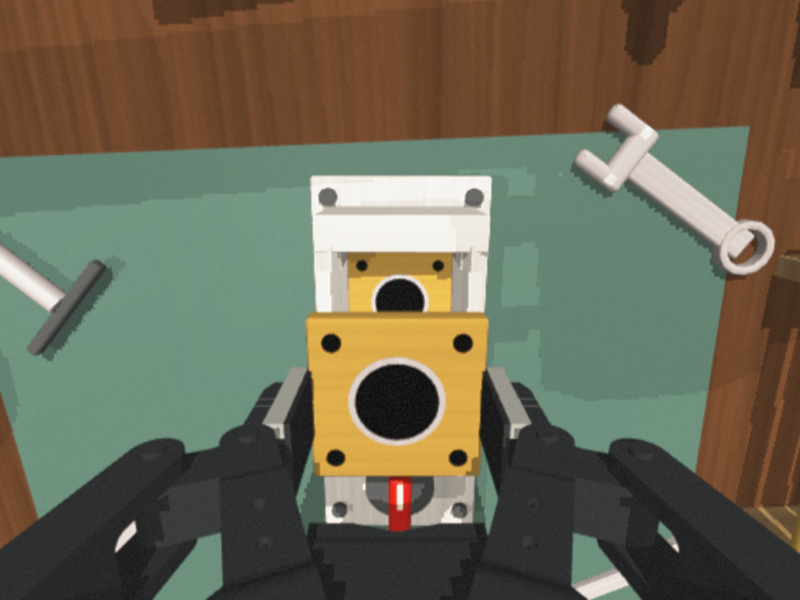

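>>> servo_tool:
  plan:
    - [[0.13,0.15,3,-0.1,0,0],[0.13,0.15,5,-0.1,0,0],[0.13,0.15,6,-0.1,0,0],[0.13,0.15,6.8,-0.1,0,0],[0.13,0.15,7.4,-0.1,0,0],[0.13,0.15,8,-0.1,0,0],[0.13,0.15,8.6,-0.1,0,0],[0.13,0.15,9.1,-0.1,0,0],[0.13,0.15,9.3,-0.1,0,0],[0.13,0.15,9.3,-0.1,0,0]]

```text
time: 32.33
tool_pos: [0.593, 0.0675, 0.0459]
tcp_rot: [2.266, 2.176, -0.003]
wrist_force: [-0.3, -0.7, -1.3]
width: 0.606
```

```bash
python3 -c "
from h import *
st();go(.593,.0675,.0395,87.7)"
```

```text
t 32.33 p [0.593  0.0675 0.0459] yaw 87.68 z [-0.0013 -0.0014 -1.    ] F [-0.3 -0.7 -1.3] w 0.606 q [ 0.07  0.3   1.93 -0.    0.91  0.11]
row [-0.0, 0.0, 0.64] [-0.07, 0.08, -0.02] n>=0.2 t=32.33
```

>>> servo_tool:
  plan:
    - [[0,0,0.3,0,0,0],[0,0,0.5,0,0,0],[0,0,0.65,0,0,0],[0,0,0.7,0,0,0],[0,0,0.7,0,0,0]]

```text
time: 32.75
tool_pos: [0.5932, 0.0676, 0.0395]
tcp_rot: [2.266, 2.176, -0.003]
wrist_force: [-1.4, -0.4, 3.7]
width: 0.605
```

```bash
python3 -c "
from h import *
st()"
```

```text
t 32.75 p [0.5932 0.0676 0.0395] yaw 87.68 z [-0.001  -0.0013 -1.    ] F [-1.4 -0.4  3.7] w 0.605 q [ 0.07  0.31  1.94 -0.    0.9   0.11]
```

Seated at the expected height. Release, rise, then look at the cap.

>>> servo_tool:
  plan:
    - [[0,0,0,0,0,0],[0,0,0,0,0,0],[0,0,0,0,0,0],[0,0,0,0,0,0],[0,0,-2,0,0,0],[0,0,-6,0,0,0],[0,0,-10,0,0,0],[0,0,-13,0,0,0],[0,0,-14,0,0,0]]
  claw: 8.5

```text
time: 33.5
tool_pos: [0.5969, 0.068, 0.1861]
tcp_rot: [2.261, 2.171, 0.009]
wrist_force: [1.2, 0.7, 0.4]
width: 0.998
```

```bash
python3 -c "
from h import *
st();go(.524,-.205,.16,87.7)
d=snap('wrist','w20')
cv2.imwrite('pics/w20b.png',cv2.resize(d['color'][:,:,::-1],(800,600),interpolation=cv2.INTER_CUBIC))"
```

```text
t 33.50 p [0.5969 0.068  0.1861] yaw 87.68 z [ 8.9e-03 -6.0e-04 -1.0e+00] F [1.2 0.7 0.4] w 0.998 q [ 0.07  0.15  1.82 -0.    1.16  0.11]
row [-27.58, -6.2, 2.56] [0.51, 0.01, -0.02] n>=6.8 t=33.50
```

View pics/w20b.png

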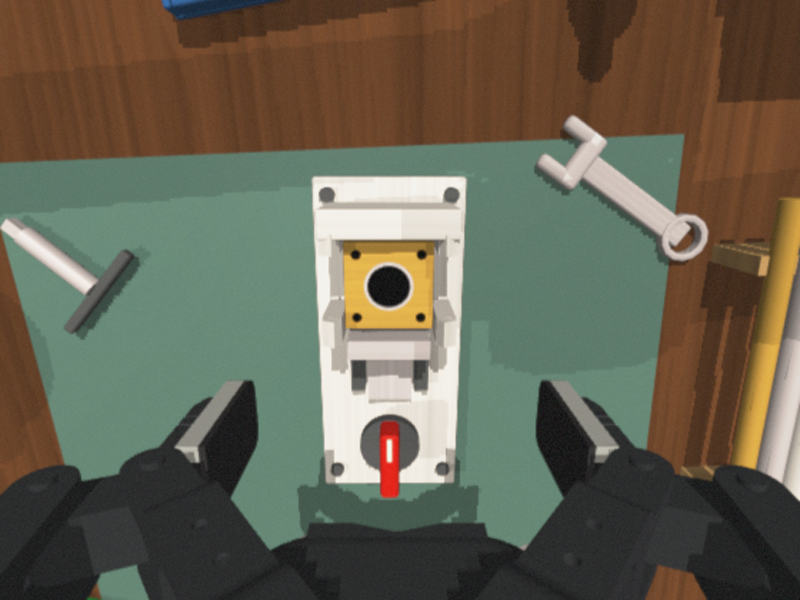

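Second plate is flat and square. On to the cap.

>>> servo_tool:
  plan:
    - [[-28.5,-6.2,1,0.5,0,0],[-28.5,-6.2,1,0.5,0,0],[-28.5,-6.2,1,0.5,0,0],[-28.5,-6.2,1,0.5,0,0],[-28.5,-6.2,2.6,0.5,0,0],[-28.5,-6.2,2.6,0.5,0,0],[-28.5,-6.2,2.6,0.5,0,0],[-28.5,-6.2,2.6,0.5,0,0],[-28.5,-6.2,2.6,0.5,0,0],[-28.5,-6.2,2.6,0.5,0,0]]

```text
time: 34.38
tool_pos: [0.523, -0.2138, 0.158]
tcp_rot: [-2.266, -2.173, 0.0]
wrist_force: [0.0, 0.3, -0.1]
width: 0.994
```

```bash
python3 -c "
from h import *
d=snap('wrist','w21');st()
cv2.imwrite('pics/w21b.png',cv2.resize(d['color'][:,:,::-1],(800,600),interpolation=cv2.INTER_CUBIC))"
```

```text
t 34.43 p [ 0.5235 -0.2132  0.1585] yaw 87.69 z [-7.0e-04  1.1e-03 -1.0e+00] F [ 0.7  1.2 -0.7] w 0.997 q [-0.43  0.12  1.92  0.    1.11 -0.39]
```

View pics/w21b.png

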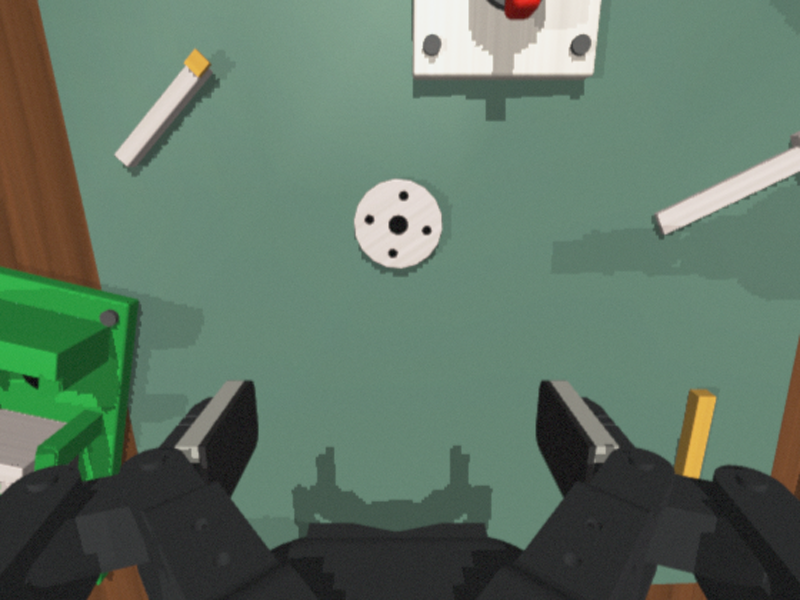

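```bash
python3 - <<'E'
from h import *
d=load('w21');k=1.42857
c=p2w(d,398.3/k,224/k,.01);print(c)
go(c[0],c[1],-.001,87.7)
E
```

```text
[ 0.52474328 -0.17817375  0.01      ]
row [3.49, -0.0, 15.95] [-0.04, -0.06, -0.01] n>=3.9 t=34.43
```

>>> servo_tool:
  plan:
    - [[3.5,0,3,0,0,0],[3.5,0,7,0,0,0],[3.5,0,10.5,0,0,0],[3.5,0,13,0,0,0],[3.5,0,15,0,0,0],[3.5,0,15.7,0,0,0],[3.5,0,16,0,0,0],[3.5,0,16,0,0,0]]

```text
time: 35.1
tool_pos: [0.5251, -0.177, -0.0015]
tcp_rot: [-2.263, -2.177, -0.0]
wrist_force: [-0.5, -0.1, 0.7]
width: 0.995
```

>>> servo_tool:
  plan:
    - [[0,0,0.1,0,0,0],[0,0,0.1,0,0,0],[0,0,0.1,0,0,0],[0,0,0.1,0,0,0],[0,0,0.1,0,0,0]]
  claw: 5.9

```text
time: 35.52
tool_pos: [0.5257, -0.1773, -0.0017]
tcp_rot: [-2.264, -2.178, -0.001]
wrist_force: [-0.2, -0.6, 0.8]
width: 0.69
```

```bash
python3 -c "
from h import *
st()
d=snap('wrist','w22')
cv2.imwrite('pics/w22b.png',cv2.resize(d['color'][:,:,::-1],(800,600),interpolation=cv2.INTER_CUBIC))"
```

```text
t 35.52 p [ 0.5257 -0.1773 -0.0017] yaw 87.78 z [ 4.e-04  8.e-04 -1.e+00] F [-0.2 -0.6  0.8] w 0.690 q [-0.37  0.3   2.05  0.    0.8  -0.33]
```

View pics/w22b.png

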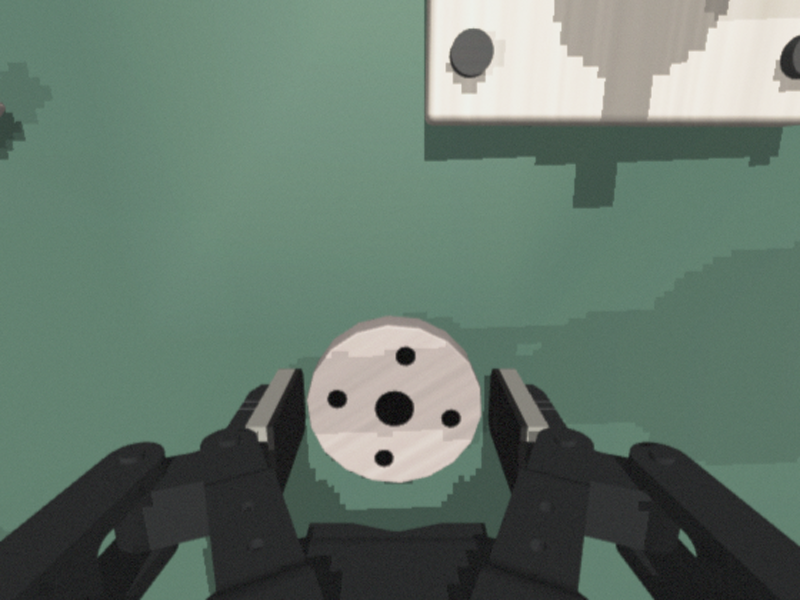

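>>> servo_tool:
  plan:
    - [[0,0,0.1,0,0,0],[0,0,0.1,0,0,0],[0,0,0.1,0,0,0],[0,0,0.1,0,0,0],[0,0,0.1,0,0,0],[0,0,0.1,0,0,0],[0,0,0.1,0,0,0]]
  claw: 4.5
  grip_force: 70

```text
time: 36.15
tool_pos: [0.5257, -0.1774, -0.0015]
tcp_rot: [-2.264, -2.177, -0.001]
wrist_force: [-3.2, 0.6, 9.4]
width: 0.597
```

```bash
python3 -c "
from h import *
st()"
```

```text
t 36.15 p [ 0.5257 -0.1774 -0.0015] yaw 87.76 z [ 1.e-04  1.e-03 -1.e+00] F [-3.2  0.6  9.4] w 0.597 q [-0.37  0.3   2.05  0.    0.8  -0.33]
```

>>> servo_tool:
  plan:
    - [[0,0,-2,0,0,0],[0,0,-5,0,0,0],[0,0,-9,0,0,0],[0,0,-13,0,0,0],[0,0,-15,0,0,0],[0,0,-15,0,0,0]]

```text
time: 36.65
tool_pos: [0.5298, -0.1793, 0.1553]
tcp_rot: [2.257, 2.17, 0.009]
wrist_force: [1.5, -0.4, -1.5]
width: 0.595
```

```bash
python3 -c "
from h import *
st();go(.593,.0675,.14,87.7)"
```

```text
t 36.65 p [ 0.5298 -0.1793  0.1553] yaw 87.75 z [ 0.011  -0.0033 -0.9999] F [ 1.5 -0.4 -1.5] w 0.595 q [-0.37  0.1   1.94  0.    1.09 -0.33]
row [24.91, 5.32, 1.52] [0.64, 0.16, 0.05] n>=6.1 t=36.65
```

>>> servo_tool:
  plan:
    - [[24.9,5.3,1.5,0.6,0.1,0],[24.9,5.3,1.5,0.6,0.1,0],[24.9,5.3,1.5,0.6,0.1,0],[24.9,5.3,1.5,0.6,0.1,0],[24.9,5.3,1.5,0.6,0.1,0],[24.9,5.3,1.5,0.6,0.1,0],[24.9,5.3,1.5,0.6,0.1,0],[24.9,5.3,1.5,0.6,0.1,0],[24.9,5.3,1.5,0.6,0.1,0]]

```text
time: 37.4
tool_pos: [0.5916, 0.0673, 0.1387]
tcp_rot: [2.263, 2.179, -0.005]
wrist_force: [0.7, -0.1, -0.9]
width: 0.6
```

```bash
python3 -c "
from h import *
d=snap('wrist','w23');st();go(.593,.0675,.055,87.7)
cv2.imwrite('pics/w23b.png',cv2.resize(d['color'][:,:,::-1],(800,600),interpolation=cv2.INTER_CUBIC))"
```

```text
t 37.45 p [0.5917 0.0665 0.1389] yaw 87.75 z [-0.0017 -0.002  -1.    ] F [-0.1  0.  -1. ] w 0.595 q [ 0.07  0.19  1.87 -0.    1.08  0.11]
row [0.12, 0.14, 8.39] [-0.09, 0.12, 0.05] n>=2.0 t=37.45
```

View pics/w23b.png

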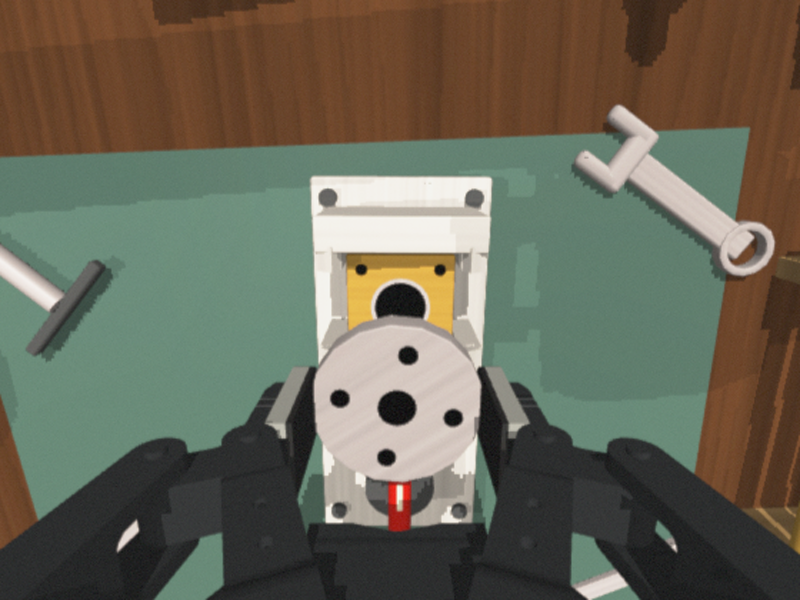

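>>> servo_tool:
  plan:
    - [[0.18,0.15,3,0,0.1,0],[0.18,0.15,5,0,0.1,0],[0.18,0.15,6,0,0.1,0],[0.18,0.15,7,0,0.1,0],[0.18,0.15,7.7,0,0.1,0],[0.18,0.15,8.2,0,0.1,0],[0.18,0.15,8.5,0,0.1,0],[0.18,0.15,8.5,0,0.1,0],[0.18,0.15,8.5,0,0.1,0]]

```text
time: 38.2
tool_pos: [0.5937, 0.0681, 0.0546]
tcp_rot: [-2.265, -2.177, 0.001]
wrist_force: [-0.4, 0.2, -0.0]
width: 0.594
```

```bash
python3 -c "
from h import *
st();go(.593,.068,.0485,87.7)"
```

```text
t 38.20 p [0.5937 0.0681 0.0546] yaw 87.75 z [-5.e-04 -2.e-04 -1.e+00] F [-0.4  0.2 -0. ] w 0.594 q [ 0.07  0.29  1.93 -0.    0.93  0.11]
row [-0.01, -0.07, 0.61] [-0.03, 0.01, 0.05] n>=0.1 t=38.20
```

>>> servo_tool:
  plan:
    - [[0,-0.05,0.3,0,0,0],[0,-0.05,0.5,0,0,0],[0,-0.05,0.6,0,0,0],[0,-0.05,0.67,0,0,0],[0,-0.05,0.67,0,0,0]]

```text
time: 38.62
tool_pos: [0.5934, 0.0682, 0.0486]
tcp_rot: [-2.264, -2.177, 0.0]
wrist_force: [-1.0, -0.3, 3.1]
width: 0.593
```

```bash
python3 -c "
from h import *
st()"
```

```text
t 38.62 p [0.5934 0.0682 0.0486] yaw 87.76 z [-2.e-04 -1.e-04 -1.e+00] F [-1.  -0.3  3.1] w 0.593 q [ 0.07  0.29  1.93 -0.    0.92  0.11]
```

Contact. Release and rise.

>>> servo_tool:
  plan:
    - [[0,0,0,0,0,0],[0,0,0,0,0,0],[0,0,0,0,0,0],[0,0,0,0,0,0],[0,0,-2,0,0,0],[0,0,-6,0,0,0],[-1,0,-10,0,0,0],[-2,0,-11,0,0,0],[-2,0,-11,0,0,0]]
  claw: 8.5

```text
time: 39.37
tool_pos: [0.5964, 0.0471, 0.1641]
tcp_rot: [2.26, 2.172, 0.01]
wrist_force: [0.4, -0.1, 0.2]
width: 0.99
```

```bash
python3 -c "
from h import *
st();go(.5885,-.0545,.12,87.7)
d=snap('wrist','w24')
cv2.imwrite('pics/w24b.png',cv2.resize(d['color'][:,:,::-1],(800,600),interpolation=cv2.INTER_CUBIC))"
```

```text
t 39.37 p [0.5964 0.0471 0.1641] yaw 87.71 z [ 9.7e-03 -6.0e-04 -1.0e+00] F [ 0.4 -0.1  0.2] w 0.990 q [ 0.04  0.16  1.85 -0.    1.12  0.08]
row [-10.18, -0.42, 4.41] [0.56, 0.01, 0.01] n>=2.7 t=39.37
```

View pics/w24b.png

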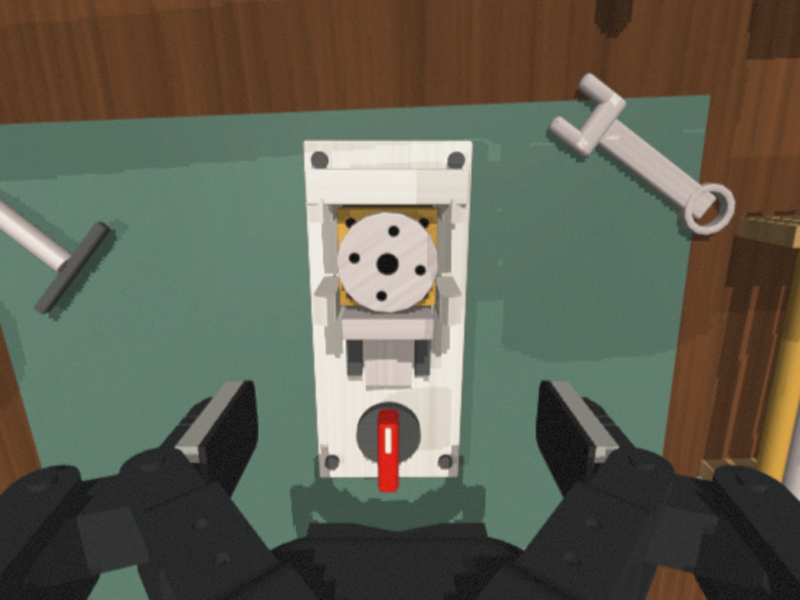

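>>> servo_tool:
  plan:
    - [[-10.2,-0.4,2,0.5,0,0],[-10.2,-0.4,4.4,0.5,0,0],[-10.2,-0.4,4.4,0.5,0,0],[-10.2,-0.4,4.4,0.5,0,0],[-10.2,-0.4,6,0.5,0,0],[-10.2,-0.4,9,0.5,0,0],[-10.2,-0.4,11.5,0.5,0,0],[-10.2,-0.4,12.3,0.5,0,0],[-10.2,-0.4,12.3,0.5,0,0],[-10.2,-0.4,12.3,0.5,0,0]]
  claw: 4.5

```text
time: 40.25
tool_pos: [0.5863, -0.0534, 0.0373]
tcp_rot: [-2.262, -2.173, 0.006]
wrist_force: [0.3, 0.0, -0.1]
width: 0.524
```

>>> servo_tool:
  plan:
    - [[0,0,0,0,0,0],[0,0,0,0,0,0],[0,0,0,0,0,0],[0,0,0,0,0,0],[0,0,0,0,0,0],[0,0,0,0,0,0]]
  claw: 0.8
  grip_force: 50

```text
time: 40.75
tool_pos: [0.5882, -0.0534, 0.0392]
tcp_rot: [-2.264, -2.175, 0.001]
wrist_force: [1.8, 1.6, 6.2]
width: 0.137
```

```bash
python3 -c "
from h import *
st();go(.5885,-.0545,.041,-1)"
```

```text
t 40.75 p [ 0.5882 -0.0534  0.0392] yaw 87.70 z [-1.8e-03  8.0e-04 -1.0e+00] F [1.8 1.6 6.2] w 0.137 q [-0.13  0.3   1.95  0.    0.9  -0.09]
row [-0.11, 0.03, -0.18] [-0.12, 0.05, 88.7] n>=12.4 t=40.75
```

>>> servo_tool:
  plan:
    - [[-0.1,0,-0.1,0,0,7],[-0.1,0,-0.1,0,0,14],[-0.1,0,-0.1,0,0,21],[-0.1,0,-0.1,0,0,28],[-0.1,0,-0.1,0,0,35],[-0.1,0,-0.1,0,0,42],[-0.1,0,-0.1,0,0,49],[-0.1,0,-0.1,0,0,56],[-0.1,0,-0.1,0,0,63],[-0.1,0,-0.1,0,0,70],[-0.1,0,-0.1,0,0,76],[-0.1,0,-0.1,0,0,82],[-0.1,0,-0.1,0,0,86],[-0.1,0,-0.1,0,0,88],[-0.1,0,-0.1,0,0,88],[-0.1,0,-0.1,0,0,88]]

```text
time: 42.08
tool_pos: [0.5885, -0.0537, 0.0394]
tcp_rot: [-3.141, 0.004, 0.001]
wrist_force: [5.0, 2.6, -5.7]
width: 0.136
```

```bash
python3 -c "
from h import *
st();print(bot.read_state()['torque'])"
```

```text
t 42.08 p [ 0.5885 -0.0537  0.0394] yaw -0.14 z [-8.0e-04  1.1e-03 -1.0e+00] F [ 5.   2.6 -5.7] w 0.136 q [-0.13  0.3   1.95  0.    0.9   1.44]
[ 0.60078178 -0.87018807  1.01055348]
```

>>> servo_tool:
  plan:
    - [[0,0,0,0,0,0],[0,0,0,0,0,0],[0,0,0,0,0,0],[0,0,0,0,0,0],[0,0,-2,0,0,0],[0,0,-5,0,0,0],[0,0,-9,0,0,0],[0,0,-12,0,0,0],[0,0,-12,0,0,0]]
  claw: 4.5

```text
time: 42.83
tool_pos: [0.5938, -0.0548, 0.168]
tcp_rot: [3.141, -0.005, 0.02]
wrist_force: [1.7, 0.9, -0.0]
width: 0.526
```

```bash
python3 -c "
from h import *
d=snap('wrist','w25');st();go(.593,0.01,.2,87.7)
cv2.imwrite('pics/w25b.png',cv2.resize(d['color'][:,:,::-1],(800,600),interpolation=cv2.INTER_CUBIC))"
```

```text
t 42.88 p [ 0.5922 -0.0545  0.1649] yaw -0.16 z [ 9.1e-03 -4.0e-04 -1.0e+00] F [-0.3 -0.7 -0.3] w 0.530 q [-0.13  0.16  1.86  0.    1.12  1.44]
row [0.09, -6.45, -3.51] [0.41, -0.4, -87.86] n>=12.3 t=42.88
```

View pics/w25b.png

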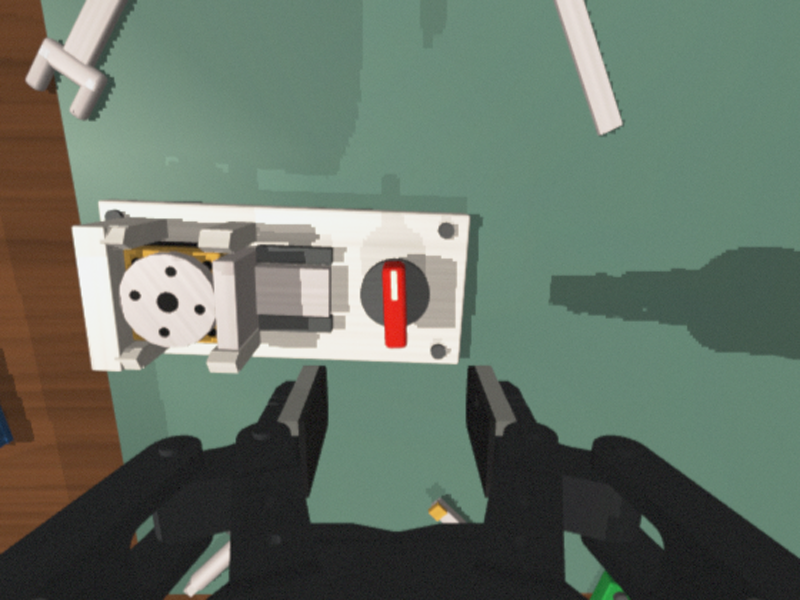

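>>> servo_tool:
  plan:
    - [[0.1,-6.5,-3.5,0.4,-0.4,-87.9],[0.1,-6.5,-3.5,0.4,-0.4,-87.9],[0.1,-6.5,-3.5,0.4,-0.4,-87.9],[0.1,-6.5,-3.5,0.4,-0.4,-87.9],[0.1,-6.5,-3.5,0.4,-0.4,-87.9],[0.1,-6.5,-3.5,0.4,-0.4,-87.9],[0.1,-6.5,-3.5,0.4,-0.4,-87.9],[0.1,-6.5,-3.5,0.4,-0.4,-87.9],[0.1,-6.5,-3.5,0.4,-0.4,-87.9],[0.1,-6.5,-3.5,0.4,-0.4,-87.9],[0.1,-6.5,-3.5,0.4,-0.4,-87.9],[0.1,-6.5,-3.5,0.4,-0.4,-87.9],[0.1,-6.5,-3.5,0.4,-0.4,-87.9],[0.1,-6.5,-3.5,0.4,-0.4,-87.9],[0.1,-6.5,-3.5,0.4,-0.4,-87.9]]

```text
time: 44.13
tool_pos: [0.5923, 0.0104, 0.1987]
tcp_rot: [-2.266, -2.174, 0.002]
wrist_force: [-0.4, -0.4, -0.3]
width: 0.527
```

```bash
python3 -c "
from h import *
crop('w25',240,170,320,250,7,'c25')
d=snap('wrist','w26');st();snap('scene','s26');snap('side','d26')
crop('w26',190,80,350,360,2.1,'c26');crop('s26',90,150,460,320,2.1,'c27');crop('w26',190,90,350,230,5,'c28')
"
```

```text
t 44.18 p [0.5925 0.0104 0.199 ] yaw 87.65 z [-1.5e-03 -2.0e-04 -1.0e+00] F [ 0.3 -0.  -0.7] w 0.525 q [-0.02  0.13  1.82 -0.    1.19  0.02]
```

View pics/c25.png

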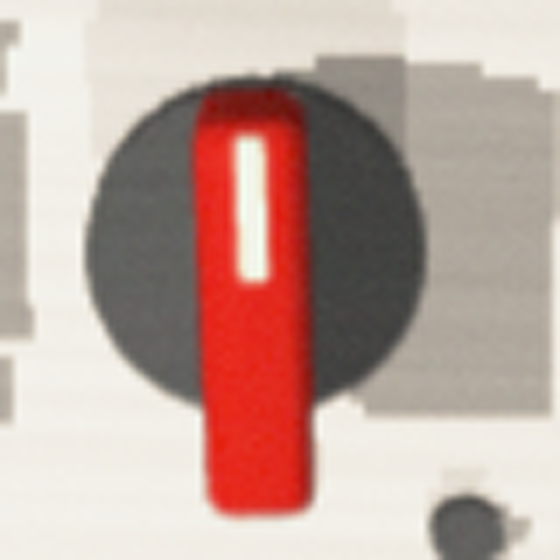

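View pics/c28.png

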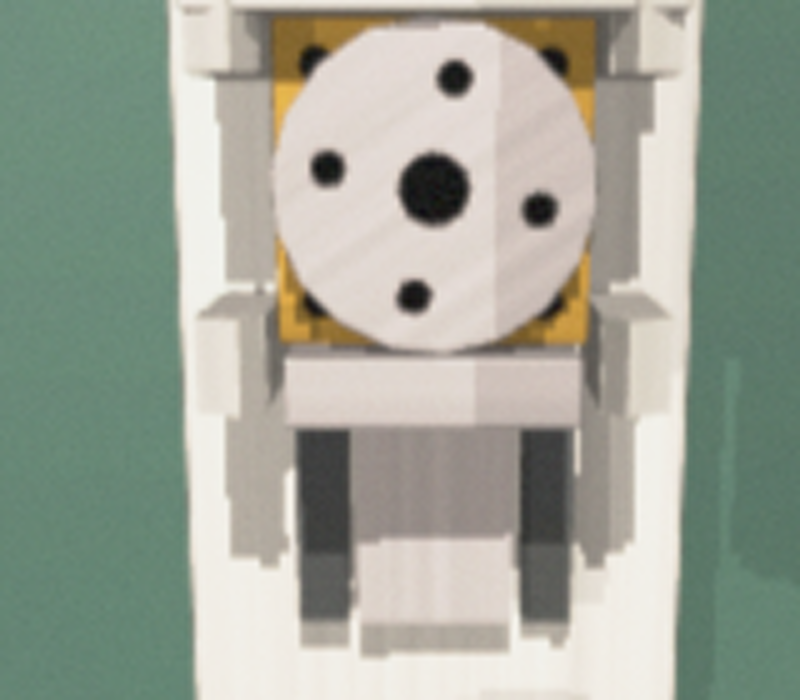

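View pics/c27.png

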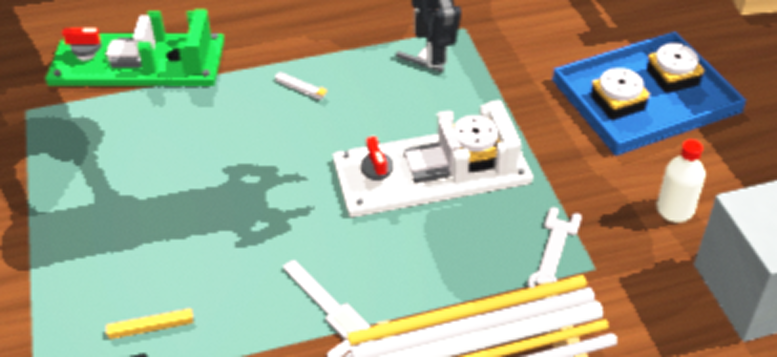

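View pics/d26.png

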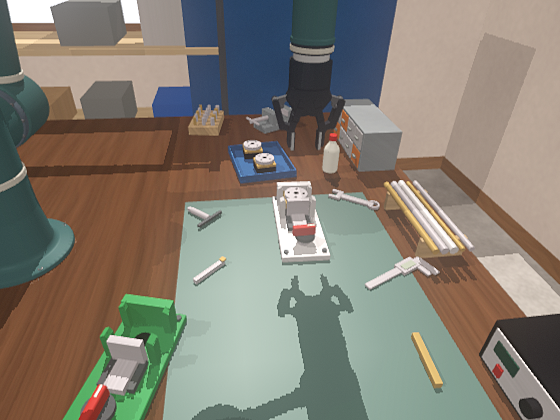

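```bash
python3 -c "
from h import *
d=load('w25');f=lambda u,v:p2w(d,240+u/7,170+v/7,.058)[:2]
for a,b in[((200,130),(211,500)),((302,130),(308,500)),((251,140),(255,280))]:
    v=f(*b)-f(*a);print(np.degrees(np.arctan2(v[1],v[0])),np.degrees(np.arctan2(v[1],v[0]))%180, np.linalg.norm(v))
"
```

```text
-178.88426026495654 1.1157397350434621 0.04361282679172248
-178.97487151411465 1.0251284858853467 0.04361452279615279
-178.61668999130853 1.383310008691467 0.016092206801169778
```

```bash
python3 -c "
from workcell import finish_job
print(finish_job())"
```

```text
the job is handed in; nothing more can be done
None
```

The job is done and handed in at about 44 s of robot time.

I turned the red knob to its open stop and stood the finished unit upright in the free half of the tray. I then stacked the housing, both brass spacers on the bench (only two were there) and the cap in the pocket. Last, I turned the knob clockwise to its closed stop.

**Last checks:**
- **Seating:** each part touched down at the height I expected. The last wrist picture shows the stack flat and square, with the jaw closed on it.
- **Clamp:** the wrist moment rose to about 1 N m at the end of the turn. The grip bar measured 1.0 to 1.4° in the picture, where I calculated 1.8° for the stop; I put the difference down to measuring error.
- **Tray and tools:** both units stand in the tray, and the pictures show the tools and the green look-alike where they were.

**What went wrong on the way:**
- **Knocked spacer:** the spacer nearest the fixture had been knocked about 3 cm aside before I reached it, so I measured it again and picked it up from its new position.
- **Failed grasp:** my first grasp of the other spacer rode up onto it and pushed it about 8 mm. I measured it again and gripped it lower, and that worked.

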